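# Put the sample vial away in its jar and close the lid

## Task

Put the small brown sample vial away: stand it upright in the larger of the two open steel jars, then take that jar's lid, the larger of the two lids leaning on the sloping drying racks, and set it gently on the jar so that it sits fully home and level. Put the vial and the lid down rather than dropping them, keep the jar standing upright, and leave the smaller lid and everything else on the bench where it is.

Things in the scene. Friction and masses are not known exactly. Their poses are not given: they have to be found in the camera images.
- vial: closed brown glass vial with a black cap, a plain upright cylinder 32 mm in diameter and 50 mm high, about 45 g, standing loose on the bench. Origin at the centre of its underside, z up its axis.
- jar: the larger open jar, plain steel, round, no handle: outside diameter 124 mm, inside diameter 116 mm, height 75 mm, inner floor 5 mm above its underside; 0.7 kg, loose on the bench. Origin at the centre of its underside, z up. Inside there is room for the vial and the fingers; the closed lid reaches 8 mm below the rim.
- jar_rim (a point): centre of the jar's mouth, level with the top of the rim (75 mm above the jar's underside)
- jar_floor (a point): centre of the jar's inner floor
- lid_large: the jar's lid, steel, about 0.25 kg, loose: flange 130 mm in diameter, 5 mm thick; under it a plug 108 mm in diameter, 8 mm deep, that drops into the jar's mouth with about 3 mm to spare all round. Origin on its axis at the flange's underside, which sits on the rim; z out through the knob. At the start it leans on its rack: z 35 degrees from vertical toward the rack's low side, y level.
- lid_knob (a point): middle of the top face of the large lid's black knob, 39 mm above the lid's origin. The knob is square, 24 x 24 mm, 34 mm high above the flange's top, sides along the lid's x and y. The lid lifts off its rack freely along its own z.
- lid_small: a smaller lid of the same shape: flange 90 mm in diameter, plug 72 mm, knob 20 x 20 x 34 mm; lies on the other rack, does not fit the jar, to be left alone. Origin and axes as for lid_large.
- rack_large: drying rack with the large lid, fixed to the bench: a wooden board 130 mm wide, 140 mm long, sloping at 35 degrees, rising toward its own +x (roughly the robot's left; the low side faces right), upper edge about 95 mm above the bench; two steel pins 8 mm thick, 70 mm apart, stand 18 mm out of its low end and stop the lid. Origin on the bench below the board's centre.
- rack_small: the same kind of rack, holding the small lid
- petri: a shallow white dish, 60 mm across, 14 mm high; a bystander. Origin at the centre of its underside
- spoon: a steel lab spoon with a black handle, 170 mm long, lying flat; a bystander
- beaker: a white beaker, 52 mm across, 60 mm high; a bystander. Origin at the centre of its underside
- jar_small: the smaller open steel jar, 84 mm across, 50 mm high; not used. Origin at the centre of its underside
- wash_bottle: a white plastic bottle, 60 mm across, 150 mm high; a bystander. Origin at the centre of its underside
- amber_a: a brown glass reagent bottle with a black cap, 66 mm across, 150 mm high; a bystander. Origin at the centre of its underside
- amber_b: another bottle like amber_a; a bystander. Origin at the centre of its underside
There are look-alikes about, which are no part of the job. Leave any red look-alike of the lid_large alone. What is shaped like the vial but red is not meant.

How it is judged (in metres and radians):
On the way, in this order (a step that is already met when the one before it is completed fails the run):
1. the vial stands upright on the floor of the larger jar, let go (horizontal distance between vial and jar below 0.045 m and z of vial in the frame of jar_floor between -0.006 and 0.006 m and angle between the z axis of vial and the z axis of jar, either way round below 0.1 rad and angle between vial's own z axis and vertical below 0.2 rad and contact force between vial and the fingers below 0.1 N and linear speed of vial below 0.02 m/s), for 0.2 s.
2. the large lid sits on the jar (horizontal distance between lid_large and jar_rim below 0.008 m and z of lid_large in the frame of jar_rim between -0.0025 and 0.0025 m and angle between lid_large's own z axis and vertical below 0.035 rad), for 0.2 s.
At the end, for the whole second after the job is handed in: The jar stands upright on the bench (within 1.7 degrees), the vial stands upright on the jar's floor (within 6 degrees), and the large lid sits on the jar's rim: flange within 2.5 mm of the rim's height, centred within 8 mm, level within 2 degrees; all at rest (all of step 2 and horizontal distance between vial and jar below 0.045 m and z of vial in the frame of jar_floor between -0.006 and 0.006 m and angle between the z axis of vial and the z axis of jar, either way round below 0.1 rad and angle between vial's own z axis and vertical below 0.2 rad and angle between jar's own z axis and vertical below 0.03 rad and height (world z) of jar below 0.004 m and linear speed of each of lid_large, vial, jar below 0.02 m/s); the robot touches nothing.
It fails at once if the jar is tipped by more than 15 degrees (angle between jar's own z axis and vertical above 0.26 rad).
It fails at once if the lid is pressed on the jar with more than 40 N (contact force between lid_large and jar above 40 N).
It fails at once if the lid is dropped (falls free by more than about 10 mm) (contact force between lid_large and the fingers below 0.05 N and linear speed of lid_large above 0.45 m/s).
It fails at once if the vial is dropped (falls free by more than about 10 mm) (contact force between vial and the fingers below 0.05 N and linear speed of vial above 0.45 m/s).
It fails at once if the small lid or a bystander is moved by more than 30 mm (distance of any of lid_small, petri, spoon, beaker, jar_small, wash_bottle, amber_a, amber_b from where it was at the start of the episode above 0.03 m).
It also fails if it takes over 72 s, if anything falls off the work surface, if the arm or the gripper's body presses on something with over 40 N, if the wrist force passes 120 N, or if a joint passes its speed limit or range.

## Robot

A 6-joint arm with a two-finger parallel gripper is mounted at the origin on the work surface. World frame = base frame: x ahead of the robot, y to its left, z up, the work surface at z = 0. Lengths are in m, angles in degrees, forces in N, time in s.
With the tool pointing down it reaches from about 0.35 to 0.875 m from the base axis. Payload 4.2 kg.
Tool frame: the origin (TCP) lies on the centre line of the jaws, within the pads' length; the fingertips stand 8 mm ahead of it and the grasp point (between the pads) lies 11 mm behind it; z points along the fingers, y is the direction in which the jaws open and shut (so a half turn about z gives the same grasp; the last joint's range is limited). The gripper opens to 87 mm and grips with 3 to 60 N. Pads are 19 mm wide; open, the fingers measure 117 mm over their backs; the gripper's body (75 mm by 190 mm) begins 51 mm behind the grasp point.
Start: joints at [90.103, 22.042, 0.453, 0, -68.411, -14.817], TCP at [0.159, 0.604, 0.193] pointing down, gripper open.
Joint ranges: [-179.83, 179.83], [-69.29, 118.12], [-61.27, 80.66], [-181.25, 117.63], [-171.15, -9.14], [-177.46, 177.46]. Speed limits (degrees/s): [159.86, 159.86, 180, 180, 180, 180].

## Interface

Orientations are given as a 3x3 rotation matrix whose columns are the frame's x, y, z axes.
In Python, from station import sense, capture, finish_job, recognise gives the robot as it stands.
- The arm moves only by the tool apply_moves, never from a script. Its argument "plan" is a list that holds one entry, the list of rows, each a list of 7 numbers: the opening in per cent of the stroke, from 0 (shut) to 100 (fully open), then the shift along the world's x, y, z in units of 25 mm (1.0 is 25 mm), then the turn, a rotation vector about the world's x, y, z in rad. A call has 1 to 12 rows; each row shifts and turns the pose as measured when the row begins; what a row does not reach is not made up. A row lasts 1/12 s, in which the tool goes at most 41.7 mm and 7.16 degrees, less where a joint would pass 70% of its speed; a pose out of reach is approached as far as the arm can. A call is refused whole if a number of a shift passes 1 or a number of a turn 0.125, either way. A call with a gripper value outside its range is refused whole. The fingers move at their own pace and stop on an object; the grip force is fixed at half the most. Time passes only in rows, so rows that do not move let the fingers close. It gives the time, the measured TCP pose, the force and the opening at its end, in the units of the state.
- sense(): the state, without advancing time (a new reading comes with each control period).
- capture(name): name is "scene" or "top" or "wrist"; returns a dict with "pixels" (480x640x3 uint8, red, green, blue), "depth" (480x640 float32, m along the optical axis (not along the pixel's ray), 0 where there is no reading), "mtx" (3x3 intrinsics, pixels), "R" (3x3) and "t" (3): a world point X has camera coordinates R X + t; the wrist camera has in their place "mount" (4x4, takes a point from camera to tool coordinates, whose origin is the TCP and whose axes are the flange's). Camera axes: x right, y down, z forward; pixel columns grow to the right and rows downward; lengths in m; the calibration is good to about 2 mm. A picture is of the moment at which its call begins: read the wrist's pose just before it.
- finish_job(): hands the job in, once; it reports no verdict.
Trained networks look in a picture, given as the dict that the camera call returned (one of the last four; its "shot" number tells which), for a name from the list of things; names that differ only in an ending like _2 or _b are one class to them, and where a whole thing is asked for, a point or a joint stands for the part that bears it (a point fixed in the world has none). Each returns a list of dicts, best first, with "score" (0 to 1); they miss things now and then, are a little off and sometimes report something else, mostly with a low value. They report only what shows in the picture. A call takes as long as a camera call. They do not tell look-alikes from the thing itself.
- recognise(label, picture): "at" ([x, y, z] in m, in the coordinates of the camera as it stood for that picture, good to about 4 mm: the middle of the surface that is visible of it).
The state is a dict: "time_s": time; "joints": joint angles; "joint_velocities": joint speeds; "effort": joint torques, N m; "tcp_pos": TCP position; "ee_rot": TCP orientation; "wrist_force": force on the tool from outside, world axes, zero at the start; "moment": the same for the moment, N m; "gripper_width": opening from 0.0 (shut) to 1.0 (fully open).
Only numpy, scipy, OpenCV 4.12 (cv2) and the standard library are available. Lean on these libraries where they do the work, as an engineer would, in place of code of your own. Each camera call takes 0.05 s, during which the arm holds its last target.

## Working session

There is one attempt and no reset: what is moved stays moved. The work goes in short steps, Python scripts to look and compute and a tool call to move; the robot and the scene stay as the last step left them, time stands still between calls to the robot, and variables do not carry over. Pictures are saved under pics/ and viewed, and the job is handed in when it is done.

Besides the shell and the picture viewer there is one more tool, called in YAML: its name, and indented under it one key for each argument. apply_moves: Moves the arm, as the interface text tells. Its arguments: {"type":"object","properties":{"plan":{"type":"array","items":{"type":"array","items":{"type":"array","items":{"type":"number"}}}}},"required":["plan"]}

```bash
ls; mkdir -p pics; cat > h.py <<'E'
import numpy as np, cv2
from station import sense, capture, finish_job, recognise
def save(p,name):
    cv2.imwrite('pics/'+name, p['pixels'][:,:,::-1])
def world(p,c):
    return p['R'].T@(np.array(c)-p['t'])
def cloud(p):
    K=p['mtx'];d=p['depth'];v,u=np.mgrid[:480,:640]
    X=np.stack([(u-K[0,2])/K[0,0]*d,(v-K[1,2])/K[1,1]*d,d],-1)
    return (X-p['t'])@p['R']
E
python3 - <<'E'
from h import *
np.set_printoptions(precision=4,suppress=True)
s=sense();print(s)
for n in ['scene','top']:
    p=capture(n);save(p,n+'0.png');print(n,p['R'],p['t'])
    for l in ['vial','jar','lid_large','lid_small','lid_knob','rack_large','petri','spoon','beaker','jar_small','wash_bottle','amber_a']:
        for r in recognise(l,p)[:3]:
            c=np.array(r['at']);q=p['mtx']@c;print(l,round(r['score'],2),world(p,c),(q/q[2])[:2].round())
E
```

```text
pics
{'time_s': 0.0, 'joints': array([ 90.1026,  22.0897,   0.3801,  -0.0295, -68.4105, -14.8153]), 'joint_velocities': array([ 0.0075, -0.0399, -0.0978, -0.0273,  0.052 ,  0.0852]), 'effort': array([ -0.0004, -39.0667,  18.7406,   4.2198,   0.0111,  -0.0002]), 'tcp_pos': array([0.1586, 0.6039, 0.192 ]), 'ee_rot': array([[ 0.9672, -0.2542, -0.0005],
       [-0.2542, -0.9672, -0.0021],
       [ 0.0001,  0.0021, -1.    ]]), 'wrist_force': array([-0.3846,  0.618 , -0.8017]), 'moment': array([0.0176, 0.0252, 0.0334]), 'gripper_width': 0.9963564738985573}
scene [[-0.2868  0.9579  0.0146]
 [ 0.7801  0.2424 -0.5768]
 [-0.556  -0.1541 -0.8168]] [ 0.1356 -0.3667  1.4809]
vial 0.86 [0.4833 0.0255 0.0408] [331. 238.]
vial 0.84 [0.5584 0.0448 0.0443] [330. 266.]
jar 0.83 [0.5153 0.2907 0.0282] [444. 282.]
jar 0.48 [ 0.5442 -0.3336  0.0725] [170. 212.]
lid_large 0.72 [ 0.3442 -0.3487  0.0183] [205. 165.]
lid_large 0.61 [ 0.5466 -0.3324  0.0744] [170. 212.]
lid_large 0.58 [0.7189 0.3595 0.0983] [472. 364.]
lid_small 0.84 [ 0.6765 -0.0588  0.0583] [265. 296.]
lid_knob 0.85 [ 0.5463 -0.3328  0.0757]
[... 1110 characters left out ...]
mall 0.94 [ 0.6642 -0.0516  0.057 ] [358. 182.]
lid_small 0.65 [ 0.5192 -0.281   0.0792] [468. 242.]
lid_knob 0.84 [ 0.3307 -0.3515  0.0104] [497. 332.]
lid_knob 0.23 [0.7322 0.2598 0.0993] [216. 150.]
rack_large 0.86 [ 0.5164 -0.2803  0.0793] [468. 244.]
petri 0.65 [0.369  0.1343 0.0083] [277. 317.]
petri 0.5 [ 0.7205 -0.3097  0.0955] [476. 150.]
spoon 0.96 [ 0.3714 -0.0842  0.0143] [375. 315.]
beaker 0.83 [0.7518 0.1714 0.0317] [260. 152.]
jar_small 0.59 [ 0.5267 -0.336   0.0727] [492. 239.]
wash_bottle 0.73 [ 0.7192 -0.3079  0.0964] [476. 150.]
amber_a 0.71 [0.69   0.3636 0.0934] [169. 170.]
amber_a 0.67 [ 0.6459 -0.0043  0.0695] [337. 189.]
amber_a 0.57 [0.7332 0.2593 0.0984] [216. 149.]
```

View pics/scene0.png

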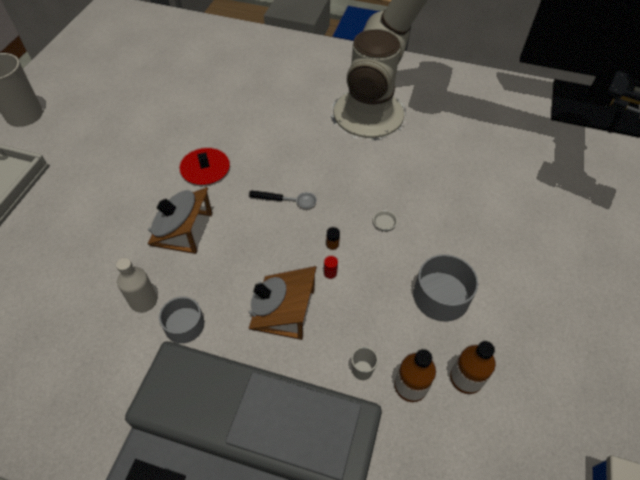

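View pics/top0.png

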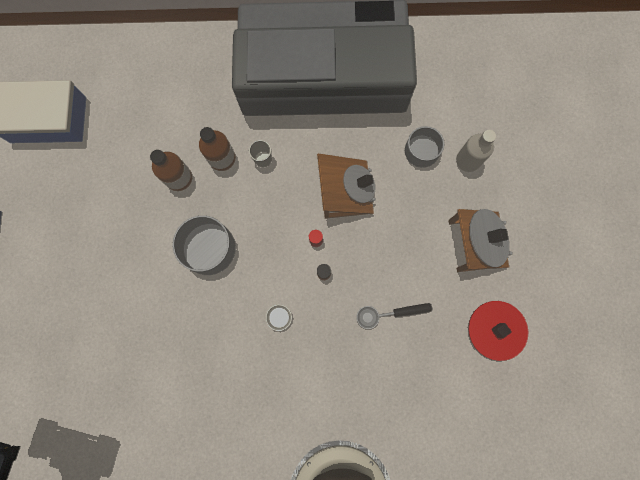

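```bash
cat > est.py <<'E'
from h import *
np.set_printoptions(precision=4,suppress=True)
def circ(P):
    A=np.c_[2*P[:,:2],np.ones(len(P))];b=(P[:,:2]**2).sum(1)
    c=np.linalg.lstsq(A,b,rcond=None)[0];return c[:2],np.sqrt(c[2]+c[0]**2+c[1]**2)
for n in ['scene','top']:
    p=capture(n);W=cloud(p);ok=p['depth']>0;rgb=p['pixels'].astype(int)
    def near(c,r,z0,z1): return ok&(np.hypot(W[...,0]-c[0],W[...,1]-c[1])<r)&(W[...,2]>z0)&(W[...,2]<z1)
    print(n,'bench z',np.median(W[near((.45,-.2),.05,-.02,.02)][:,2]))
    m=near((.525,.293),.09,.068,.085);P=W[m]
    (c,r)=circ(P)
    for _ in range(3):
        e=abs(np.hypot(*(P[:,:2]-c).T)-r);P=P[e<.005];c,r=circ(P)
    print('jar',c,r,len(P),np.median(P[:,2]))
    m=near((.475,.026),.03,.043,.06);P=W[m];print('vialtop',P[:,:2].mean(0),(P.min(0)+P.max(0))/2,len(P),np.median(P[:,2]),np.ptp(P,axis=0))
    # lid
    m=near((.535,-.32),.11,.015,.2)&(np.ptp(rgb,axis=2)<25)&(rgb.sum(2)>200)
    P=W[m]; 
    best=None;rng=np.random.default_rng(0)
    for _ in range(500):
        a,b,c=P[rng.choice(len(P),3,False)];nn=np.cross(b-a,c-a);L=np.linalg.norm(nn)
        if L<1e-6: continue
        nn/=L;nn*=np.sign(nn[2]);k=abs((P-a)@nn)<.003
        if best is None or k.sum()>best.sum(): best=k
    Q=P[best];mu=Q.mean(0);nn=np.linalg.svd(Q-mu)[2][2];nn*=np.sign(nn[2])
    y=np.cross([0,0,1],nn)  # level
    y/=np.linalg.norm(y);x=np.cross(y,nn)
    q=np.c_[(Q-mu)@x,(Q-mu)@y]
    hull=cv2.convexHull(q.astype(np.float32))[:,0]
    cc,rr=cv2.minEnclosingCircle(q.astype(np.float32)); hc,hr=circ(hull)
    print('lid',len(Q),'n',nn,'tilt',np.degrees(np.arccos(nn[2])),'az',np.degrees(np.arctan2(nn[1],nn[0])),'topcentre',mu+cc[0]*x+cc[1]*y,rr,'hull',mu+hc[0]*x+hc[1]*y,hr)
    C=mu+hc[0]*x+hc[1]*y
    h=(W-C)@nn; d=np.linalg.norm((W-C)-h[...,None]*nn,axis=2)
    k=ok&(h>.028)&(h<.042)&(d<.03);K=W[k];print('knob top',len(K),K.mean(0) if len(K) else 0,'pred',C+.034*nn,'h',np.median(h[k]))
    if len(K)>8:
        q=np.c_[(K-C)@x,(K-C)@y].astype(np.float32);print('rect',cv2.minAreaRect(q))
    big=cv2.resize(p['pixels'][:,:,::-1],None,fx=4,fy=4,interpolation=cv2.INTER_CUBIC)
    uv=(170,215) if n=='scene' else (490,240)
    cv2.imwrite('pics/lid_%s.png'%n,big[4*uv[1]-300:4*uv[1]+300,max(0,4*uv[0]-400):4*uv[0]+400])
E
python3 est.py
```

```text
scene bench z -0.0005274785272472842
jar [0.5346 0.2918] 0.05968892132101616 472 0.07313027151573417
vialtop [0.4732 0.0265] [0.4726 0.0269 0.0488] 140 0.04901038221636329 [0.0327 0.0308 0.0114]
lid 961 n [ 0.0583 -0.5646  0.8233] tilt 34.580042325822895 az -84.10403946415292 topcentre [ 0.5382 -0.3393  0.0623] 0.06921971589326859 hull [ 0.5366 -0.3381  0.0632] 0.06635795068155265
knob top 79 [ 0.5399 -0.3531  0.0922] pred [ 0.5386 -0.3573  0.0912] h 0.03314073747283908
rect ((-0.002356230281293392, 0.0008054934442043304), (0.02609441615641117, 0.025316355749964714), 0.9788435697555542)
top bench z -0.00013031597293163049
jar [0.5288 0.2932] 0.059635426338673504 401 0.07439506306266962
vialtop [0.467  0.0284] [0.4668 0.0284 0.0496] 163 0.05006603384885695 [0.0311 0.0286 0.0101]
lid 1502 n [ 0.0578 -0.5697  0.8198] tilt 34.934605389527746 az -84.20425789607599 topcentre [ 0.5334 -0.3371  0.0624] 0.06898065656423569 hull [ 0.5332 -0.3362  0.0631] 0.06603670678976864
knob top 100 [ 0.5336 -0.3517  0.0926] pred [ 0.5352 -0.3555  0.091 ] h 0.0335152750067098
rect ((-0.002191503532230854, -0.001407010480761528), (0.02345009334385395, 0.025865213945508003), 87.90038299560547)
```

apply_moves:
  plan:
    - [[100,0.52,-0.97,0,0,0,0],[100,0.52,-0.97,0,0,0,0],[100,0.52,-0.97,0,0,0,0],[100,0.52,-0.97,0,0,0,0],[100,0.52,-0.97,0,0,0,0],[100,0.52,-0.97,0,0,0,0],[100,0.52,-0.97,0,0,0,0],[100,0.52,-0.97,0,0,0,0],[100,0.52,-0.97,0,0,0,0],[100,0.52,-0.97,0,0,0,0],[100,0.52,-0.97,0,0,0,0],[100,0.52,-0.97,0,0,0,0]]

```text
time_s: 2.4
tcp_pos: [0.3173, 0.3047, 0.1925]
ee_rot: [[0.969, -0.245, 0.002], [-0.245, -0.969, 0.004], [0.001, -0.004, -1.0]]
wrist_force: [0.1, -0.8, 0.3]
gripper_width: 1.002
```

apply_moves:
  plan:
    - [[100,0.52,-0.94,0,0,0,0],[100,0.52,-0.94,0,0,0,0],[100,0.52,-0.94,0,0,0,0],[100,0.52,-0.94,0,0,0,0],[100,0.52,-0.94,0,0,0,0],[100,0.52,-0.94,0,0,0,0],[100,0.52,-0.94,0,0,0,0],[100,0.52,-0.94,0,0,0,0],[100,0.52,-0.94,0,0,0,0],[100,0.52,-0.94,0,0,0,0],[100,0.5,-0.8,0,0,0,0],[100,0,0,0,0,0,0]]

```text
time_s: 3.4
tcp_pos: [0.4665, 0.0328, 0.1966]
ee_rot: [[0.969, -0.246, 0.011], [-0.246, -0.969, 0.009], [0.008, -0.012, -1.0]]
wrist_force: [-0.1, 0.0, 0.2]
gripper_width: 1.003
```

```bash
cat >> h.py <<'E'
def wcap():
    s=sense();p=capture('wrist');M=np.array(p['mount']);K=p['mtx'];d=p['depth'];v,u=np.mgrid[:480,:640]
    X=np.stack([(u-K[0,2])/K[0,0]*d,(v-K[1,2])/K[1,1]*d,d],-1)
    T=X@M[:3,:3].T+M[:3,3]
    return s,p,T@s['ee_rot'].T+s['tcp_pos']
def circ(P):
    A=np.c_[2*P[:,:2],np.ones(len(P))];b=(P[:,:2]**2).sum(1)
    c=np.linalg.lstsq(A,b,rcond=None)[0];return c[:2],np.sqrt(c[2]+c[0]**2+c[1]**2)
E
python3 - <<'E'
from h import *
np.set_printoptions(precision=4,suppress=True)
s,p,W=wcap();save(p,'w1.png');print(s['tcp_pos'],s['joints'],p['mount'])
m=(p['depth']>0)&(np.hypot(W[...,0]-.47,W[...,1]-.0275)<.03)&(W[...,2]>.042)&(W[...,2]<.06)
P=W[m];print(len(P),P.mean(0) if len(P) else 0,(P.min(0)+P.max(0))/2,np.ptp(P,axis=0))
E
```

```text
[0.4665 0.0328 0.1966] [ 23.8107   5.9766 -20.668   -0.279  -62.5836  52.0537] [[ 0.0002 -0.9561 -0.2929  0.0809]
 [ 1.      0.0004 -0.0008  0.0003]
 [ 0.0009 -0.2929  0.9561 -0.1924]
 [ 0.      0.      0.      1.    ]]
719 [0.4701 0.0271 0.0507] [0.4695 0.0273 0.0477] [0.0312 0.0308 0.0111]
```

View pics/w1.png

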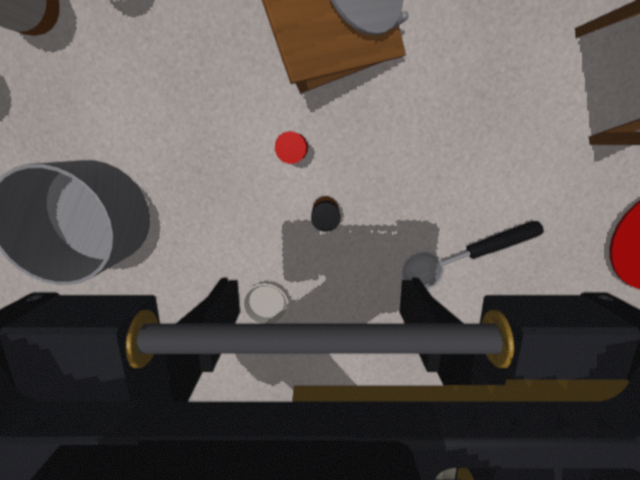

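apply_moves:
  plan:
    - [[100,0.14,-0.23,0,-0.009,0.011,0],[100,0,0,-0.8,0,0,0],[100,0,0,-0.8,0,0,0],[100,0,0,-0.8,0,0,0],[100,0,0,-0.8,0,0,0],[100,0,0,-0.8,0,0,0],[100,0,0,0,0,0,0]]

```text
time_s: 4.03
tcp_pos: [0.4706, 0.0305, 0.096]
ee_rot: [[0.971, -0.24, 0.004], [-0.24, -0.971, 0.001], [0.004, -0.002, -1.0]]
wrist_force: [-1.0, 0.7, -0.5]
gripper_width: 1.002
```

apply_moves:
  plan:
    - [[100,0,-0.14,-0.5,0,0,0],[100,0,0,-0.6,0,0,0],[100,0,0,-0.6,0,0,0],[100,0,0,-0.6,0,0,0],[100,0,0,-0.5,0,0,0],[100,0,0,0,0,0,0]]

```text
time_s: 4.53
tcp_pos: [0.475, 0.0316, 0.0293]
ee_rot: [[0.973, -0.229, 0.012], [-0.229, -0.973, 0.001], [0.011, -0.004, -1.0]]
wrist_force: [-0.7, -0.0, -0.1]
gripper_width: 1.001
```

apply_moves:
  plan:
    - [[100,-0.2,-0.18,-0.16,0,0.012,0],[100,0,0,0,0,0,0]]

```text
time_s: 4.7
tcp_pos: [0.4709, 0.0281, 0.0268]
ee_rot: [[0.974, -0.226, 0.0], [-0.226, -0.974, 0.001], [0.0, -0.001, -1.0]]
wrist_force: [-0.2, -0.3, -0.5]
gripper_width: 0.994
```

apply_moves:
  plan:
    - [[100,-0.02,-0.04,-0.1,0,0,0],[0,0,0,0,0,0,0],[0,0,0,0,0,0,0],[0,0,0,0,0,0,0],[0,0,0,0,0,0,0],[0,0,0,0,0,0,0],[0,0,0,0,0,0,0],[0,0,0,0,0,0,0]]

```text
time_s: 5.37
tcp_pos: [0.4734, 0.0279, 0.0282]
ee_rot: [[0.974, -0.225, 0.008], [-0.225, -0.974, 0.004], [0.007, -0.005, -1.0]]
wrist_force: [0.8, -0.5, 0.5]
gripper_width: 0.555
```

apply_moves:
  plan:
    - [[0,-0.1,0,-0.1,-0.004,0.008,0],[0,0,0,0,0,0,0],[0,0,0,0,0,0,0],[0,0,0,0,0,0,0],[0,0,0,0,0,0,0],[0,0,0,0,0,0,0],[0,0,0,0,0,0,0]]

```text
time_s: 5.95
tcp_pos: [0.4704, 0.0279, 0.0251]
ee_rot: [[0.974, -0.225, -0.002], [-0.225, -0.974, -0.001], [-0.001, 0.002, -1.0]]
wrist_force: [-1.1, -1.4, 0.9]
gripper_width: 0.044
```

```bash
python3 - <<'E'
from h import *
s,p,W=wcap();save(p,'w2.png');print(s['tcp_pos'],s['gripper_width'])
p=capture('scene');save(p,'s2.png')
b=cv2.resize(p['pixels'][120:360,170:490,::-1],None,fx=2.5,fy=2.5);cv2.imwrite('pics/s2c.png',b)
E
```

```text
[0.47042392 0.02790767 0.02514459] 0.04375956631391777
```

View pics/w2.png

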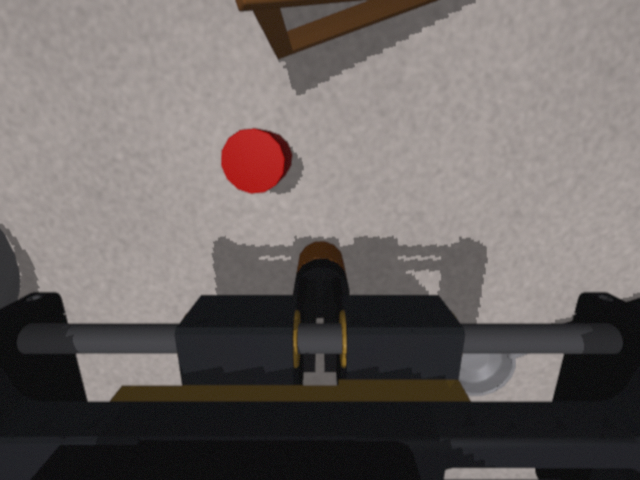

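View pics/s2c.png

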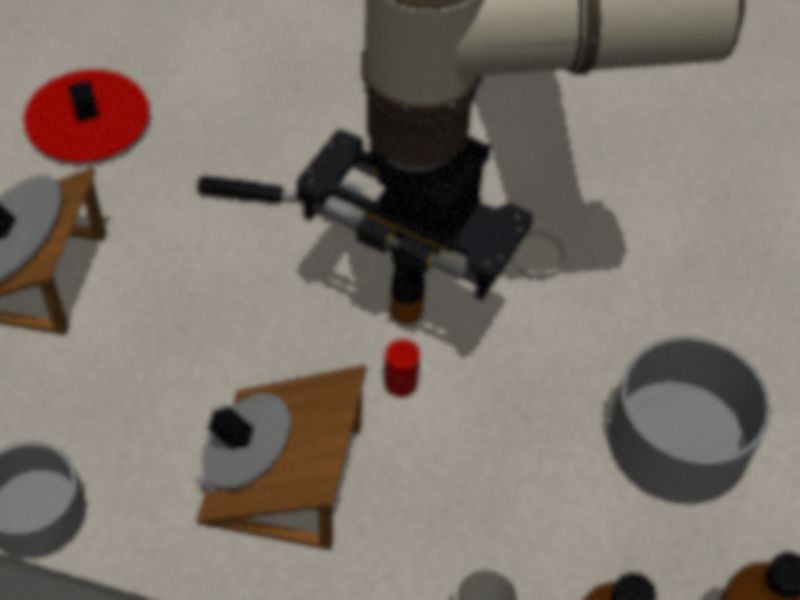

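```bash
python3 - <<'E'
from h import *
np.set_printoptions(precision=4,suppress=True)
s,p,W=wcap();print(s['gripper_width'])
for v in range(236,385,8): print(v,p['pixels'][v,320],W[v,320],(W[v,320]-s['tcp_pos'])@s['ee_rot'])
b=cv2.resize(p['pixels'][200:420,220:420,::-1],None,fx=3,fy=3,interpolation=cv2.INTER_CUBIC)[:600];cv2.imwrite('pics/w2c.png',b)
E
```

```text
0.019411104022352143
236 [138 131 129] [ 0.4875  0.0233 -0.0004] [0.0177 0.0005 0.0255]
244 [62 36 14] [0.4842 0.0241 0.0072] [0.0144 0.0005 0.0179]
252 [61 35 15] [0.4848 0.024  0.0252] [ 0.0149  0.0005 -0.0001]
260 [17 17 18] [0.4848 0.0241 0.0392] [ 0.0148  0.0005 -0.0141]
268 [19 19 20] [0.4844 0.0242 0.0506] [ 0.0145  0.0005 -0.0255]
276 [23 19 21] [0.4797 0.0253 0.0503] [ 0.0096  0.0005 -0.0252]
284 [19 21 22] [0.4753 0.0263 0.0509] [ 0.0051  0.0005 -0.0257]
292 [18 21 20] [0.471  0.0273 0.0516] [ 0.0007  0.0005 -0.0264]
300 [18 21 21] [0.466  0.0284 0.0512] [-0.0044  0.0005 -0.026 ]
308 [14 13 14] [0.4613 0.0295 0.0514] [-0.0093  0.0005 -0.0262]
316 [19 16 20] [0.4564 0.0306 0.0513] [-0.0143  0.0005 -0.0262]
324 [40 39 40] [0.5024 0.0203 0.1378] [ 0.0328  0.0004 -0.1127]
332 [57 58 62] [0.5025 0.0203 0.1419] [ 0.0329  0.0004 -0.1168]
340 [68 68 72] [0.5006 0.0207 0.1426] [ 0.0309  0.0004 -0.1175]
348 [70 70 73] [0.4989 0.0211 0.1435] [ 0.0291  0.0004 -0.1184]
356 [90 86 85] [0.3946 0.0447 0.001 ] [-0.0776  0.0006  0.0242]
364 [94 91 89] [0.3875 0.0464 0.001 ] [-0.085   0.0006  0.0243]
372 [96 92 91] [0.3807 0.0479 0.0015] [-0.0919  0.0006  0.0238]
380 [98 94 92] [0.373  0.0497 0.001 ] [-0.0997  0.0006  0.0242]
```

View pics/w2c.png

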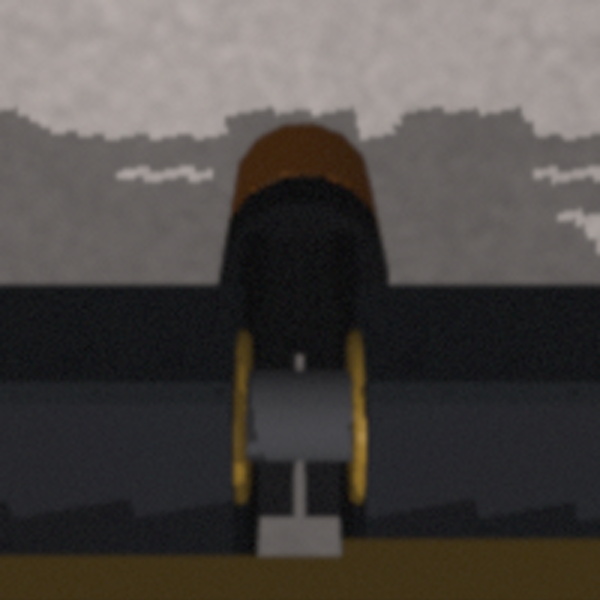

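```bash
python3 - <<'E'
from h import *
np.set_printoptions(precision=4,suppress=True)
s,p,W=wcap();print(s['gripper_width'],s['tcp_pos'],p['mtx'])
T=(W-s['tcp_pos'])@s['ee_rot']
for v in (255,270,285,293,300,310,330):
  print(v)
  for u in range(270,372,6): print('  ',u,p['pixels'][v,u],T[v,u])
E
```

```text
0.010683792785024281 [0.4704 0.0279 0.0252] [[330.8556   0.     319.3739]
 [  0.     330.8556 241.0067]
 [  0.       0.       1.    ]]
255
   270 [110 105 104] [ 0.0042 -0.0342  0.0246]
   276 [111 106 104] [ 0.0044 -0.0299  0.024 ]
   282 [141 135 132] [ 0.0045 -0.0258  0.0238]
   288 [108 103 101] [ 0.0045 -0.0216  0.0237]
   294 [103  98  97] [ 0.0041 -0.0176  0.025 ]
   300 [64 42 29] [ 0.0068 -0.0129  0.0173]
   306 [61 36 18] [ 0.0122 -0.0082  0.002 ]
   312 [61 34 11] [ 0.0136 -0.0044 -0.0019]
   318 [60 36 17] [ 0.0148 -0.0007 -0.0054]
   324 [60 34 14] [ 0.0147  0.0029 -0.0051]
   330 [57 35 16] [ 0.0141  0.0066 -0.0034]
   336 [56 34 17] [0.0117 0.0106 0.0034]
   342 [81 73 70] [0.004  0.0159 0.0251]
   348 [95 91 90] [0.0041 0.02   0.0248]
   354 [102  97  95] [0.0044 0.0241 0.0242]
   360 [103  98  96] [0.0043 0.0283 0.0244]
   366 [99 94 92] [0.0043 0.0325 0.0243]
270
   270 [98 94 93] [-0.0072 -0.0348  0.0251]
   276 [103  98  96] [-0.007  -0.0304  0.0245]
   282 [96 91 91] [-0.0067 -0.0261  0.0239]
   288 [101  97  96] [-0.0071 -0.022   0.0248]
   294 [100  96  94] [-0
[... 3637 characters left out ...]
276 [31 34 37] [ 0.0373 -0.0101 -0.123 ]
   282 [30 34 36] [ 0.0372 -0.0087 -0.1228]
   288 [34 37 39] [ 0.0377 -0.0072 -0.1236]
   294 [27 27 30] [ 0.0375 -0.0058 -0.1233]
   300 [92 71 29] [ 0.0343 -0.0047 -0.1181]
   306 [52 52 54] [ 0.033  -0.0033 -0.1161]
   312 [54 52 55] [ 0.0326 -0.0017 -0.1154]
   318 [52 52 56] [ 0.0325 -0.0001 -0.1153]
   324 [54 54 55] [ 0.0327  0.0015 -0.1156]
   330 [53 53 55] [ 0.0326  0.003  -0.1155]
   336 [79 65 40] [ 0.0336  0.0045 -0.117 ]
   342 [33 35 37] [ 0.0378  0.0056 -0.1237]
   348 [31 33 36] [ 0.0375  0.0071 -0.1233]
   354 [35 35 39] [ 0.0379  0.0084 -0.1239]
   360 [34 36 39] [ 0.0375  0.0099 -0.1233]
   366 [32 35 37] [ 0.0382  0.0112 -0.1243]
```

apply_moves:
  plan:
    - [[0,0,0,0.4,0,0,0],[0,0,0,0.6,0,0,0],[0,0,0,0.6,0,0,0],[0,0,0,0,0,0,0]]

```text
time_s: 6.48
tcp_pos: [0.4693, 0.0274, 0.0655]
ee_rot: [[0.974, -0.225, -0.005], [-0.225, -0.974, -0.003], [-0.004, 0.004, -1.0]]
wrist_force: [-0.2, -0.7, -0.1]
gripper_width: 0.004
```

```bash
python3 - <<'E'
from h import *
np.set_printoptions(precision=4,suppress=True)
s,p,W=wcap();save(p,'w3.png');print(s['gripper_width'],s['tcp_pos'])
T=(W-s['tcp_pos'])@s['ee_rot']
for v in range(225,310,5): print(v,p['pixels'][v,325],T[v,325],W[v,325])
E
```

```text
0.004472739567040008 [0.4693 0.0274 0.0655]
225 [133 124 119] [0.0159 0.0046 0.0631] [0.4835 0.0192 0.0024]
230 [58 34 15] [0.0152 0.0044 0.0507] [0.4828 0.0196 0.0148]
235 [60 37 14] [0.0155 0.0041 0.0358] [0.4832 0.0198 0.0297]
240 [14 15 17] [0.0156 0.0039 0.0231] [0.4835 0.02   0.0424]
245 [23 22 24] [0.0145 0.0038 0.0153] [0.4825 0.0203 0.0502]
250 [22 23 25] [0.0115 0.0038 0.0138] [0.4796 0.021  0.0517]
255 [25 23 25] [0.0077 0.0039 0.0146] [0.4759 0.0218 0.0509]
260 [18 19 19] [0.0039 0.0039 0.0153] [0.4722 0.0227 0.0502]
265 [23 25 26] [0.0007 0.0039 0.0145] [0.469  0.0234 0.051 ]
270 [21 22 22] [-0.0029  0.0039  0.0144] [0.4655 0.0242 0.0511]
275 [23 20 22] [-0.0068  0.0039  0.0152] [0.4617 0.025  0.0504]
280 [22 19 22] [ 0.0094  0.0032 -0.0301] [0.4779 0.0223 0.0956]
285 [18 19 19] [ 0.0095  0.0031 -0.0365] [0.478  0.0224 0.102 ]
290 [18 20 19] [ 0.0096  0.003  -0.0428] [0.4782 0.0224 0.1083]
295 [18 16 20] [ 0.0099  0.0029 -0.0488] [0.4785 0.0225 0.1143]
300 [11 12 14] [ 0.0099  0.0028 -0.054 ] [0.4786 0.0226 0.1195]
305 [16 18 19] [ 0.0095  0.0027 -0.058 ] [0.4782 0.0227 0.1235]
```

View pics/w3.png

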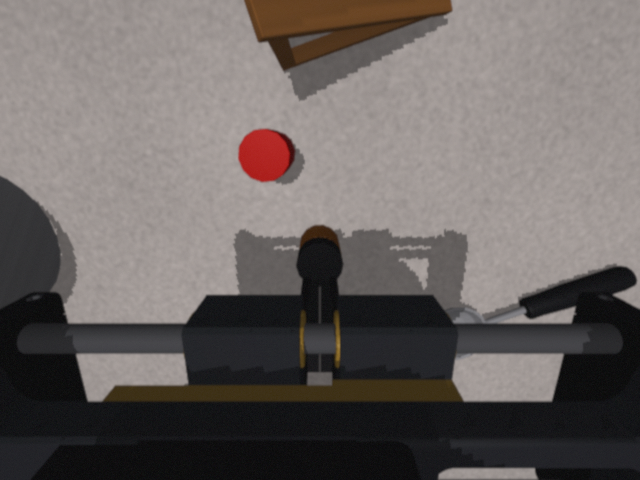

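```bash
python3 - <<'E'
from h import *
np.set_printoptions(precision=4,suppress=True)
s=sense();p=capture('scene');W=cloud(p);print(s['tcp_pos'])
b=cv2.resize(p['pixels'][190:270,280:400,::-1],None,fx=6,fy=6,interpolation=cv2.INTER_CUBIC);cv2.imwrite('pics/s3c.png',b)
for z in (0.0,.0375,.051,.0575,.0735,.0955):
  q=p['mtx']@(p['R']@np.array([.47,.027,z])+p['t']);print(z,(q/q[2])[:2].round(1),((q/q[2])[:2]-[280,190])*6)
for v in range(215,256,2): print(v,[(tuple(p['pixels'][v,u]),W[v,u].round(3)) for u in (332,)])
E
```

```text
[0.4683 0.0272 0.0643]
0.0 [332.2 243.6] [313.1835 321.8236]
0.0375 [332.7 234.2] [316.387  265.3593]
0.051 [332.9 230.7] [317.5812 244.3108]
0.0575 [333. 229.] [318.1642 234.0346]
0.0735 [333.3 224.7] [319.6221 208.3371]
0.0955 [333.6 218.7] [321.6815 172.0388]
215 [((np.uint8(12), np.uint8(16), np.uint8(11)), array([0.479, 0.025, 0.119]))]
217 [((np.uint8(10), np.uint8(11), np.uint8(11)), array([0.48 , 0.026, 0.113]))]
219 [((np.uint8(10), np.uint8(9), np.uint8(10)), array([0.479, 0.026, 0.105]))]
221 [((np.uint8(13), np.uint8(14), np.uint8(13)), array([0.48 , 0.026, 0.099]))]
223 [((np.uint8(62), np.uint8(59), np.uint8(56)), array([ 0.412,  0.01 , -0.   ]))]
225 [((np.uint8(82), np.uint8(79), np.uint8(74)), array([ 0.417,  0.011, -0.001]))]
227 [((np.uint8(38), np.uint8(39), np.uint8(36)), array([0.46 , 0.022, 0.05 ]))]
229 [((np.uint8(7), np.uint8(7), np.uint8(8)), array([0.464, 0.023, 0.048]))]
231 [((np.uint8(6), np.uint8(6), np.uint8(2)), array([0.469, 0.025, 0.048]))]
233 [((np.uint8(4), np.uint8(3), np.uint8(7)), array([0.478, 0.027, 0.053]))]
235 [((np.uint8(14), np.uint8(1
[... 164 characters left out ...]
p.uint8(5)), array([0.488, 0.03 , 0.044]))]
241 [((np.uint8(37), np.uint8(20), np.uint8(8)), array([0.488, 0.03 , 0.036]))]
243 [((np.uint8(52), np.uint8(28), np.uint8(10)), array([0.484, 0.03 , 0.023]))]
245 [((np.uint8(52), np.uint8(28), np.uint8(0)), array([0.484, 0.03 , 0.015]))]
247 [((np.uint8(55), np.uint8(29), np.uint8(7)), array([0.486, 0.031, 0.01 ]))]
249 [((np.uint8(83), np.uint8(68), np.uint8(57)), array([0.485, 0.031, 0.001]))]
251 [((np.uint8(151), np.uint8(146), np.uint8(135)), array([0.491, 0.032, 0.001]))]
253 [((np.uint8(156), np.uint8(151), np.uint8(141)), array([ 0.494,  0.034, -0.002]))]
255 [((np.uint8(151), np.uint8(109), np.uint8(101)), array([0.534, 0.043, 0.051]))]
```

View pics/s3c.png

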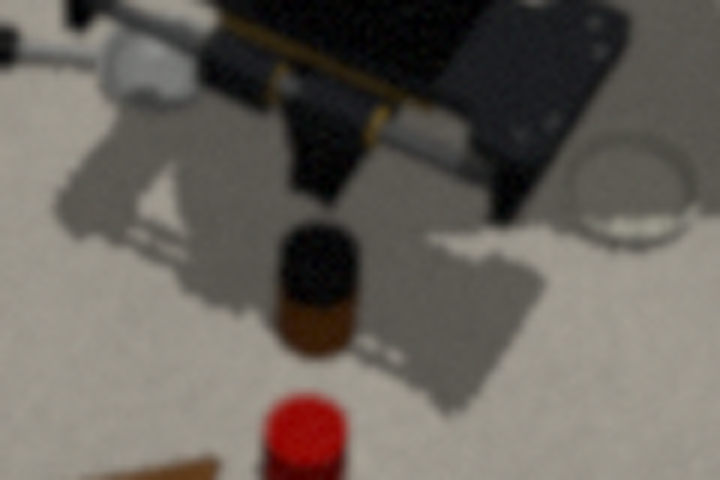

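```bash
python3 - <<'E'
from h import *
np.set_printoptions(precision=4,suppress=True)
s,p,W=wcap()
T=(W-s['tcp_pos'])@s['ee_rot']
for u in (308,314,325,331):
  for v in range(273,285): print(u,v,T[v,u])
E
```

```text
308 273 [-0.0042 -0.0075  0.0124]
308 274 [-0.005  -0.0075  0.0126]
308 275 [-0.0057 -0.0075  0.0124]
308 276 [-0.0063 -0.0075  0.0122]
308 277 [-0.0072 -0.0075  0.0126]
308 278 [ 0.0107 -0.0059 -0.0304]
308 279 [ 0.0112 -0.0058 -0.0328]
308 280 [ 0.0111 -0.0057 -0.034 ]
308 281 [ 0.0111 -0.0057 -0.0352]
308 282 [ 0.0107 -0.0057 -0.0354]
308 283 [ 0.0112 -0.0056 -0.0379]
308 284 [ 0.0108 -0.0056 -0.0383]
314 273 [-0.004  -0.0034  0.012 ]
314 274 [-0.0052 -0.0035  0.0132]
314 275 [-0.0055 -0.0035  0.012 ]
314 276 [-0.0062 -0.0035  0.012 ]
314 277 [ 0.0809  0.0003 -0.1924]
314 278 [-0.0073 -0.0035  0.0113]
314 279 [-0.0091 -0.0035  0.0137]
314 280 [ 0.0094 -0.0027 -0.0301]
314 281 [ 0.0098 -0.0027 -0.0323]
314 282 [ 0.009  -0.0027 -0.0316]
314 283 [ 0.0097 -0.0026 -0.0346]
314 284 [ 0.0099 -0.0026 -0.0363]
325 273 [-0.0045  0.0039  0.013 ]
325 274 [-0.0052  0.0039  0.013 ]
325 275 [ 0.0809  0.0003 -0.1924]
325 276 [-0.0061  0.0039  0.0118]
325 277 [-0.0069  0.0039  0.0121]
325 278 [-0.0079  0.0039  0.0125]
325 279 [-0.0086  0.0039  0.0124]
325 280 [ 0.0096  0.0032 -0.0305]
325 281 [ 0.0097  0.0031 -0.032 ]
325 282 [ 0.0096  0.0031 -0.0331]
325 283 [ 0.0098  0.0031 -0.0347]
325 284 [ 0.0093  0.0031 -0.0349]
331 273 [-0.0044  0.0079  0.0129]
331 274 [-0.0054  0.0079  0.0136]
331 275 [-0.0057  0.0079  0.0125]
331 276 [-0.0063  0.0079  0.0123]
331 277 [-0.0072  0.0079  0.0126]
331 278 [ 0.011   0.0063 -0.0311]
331 279 [ 0.0108  0.0063 -0.0319]
331 280 [ 0.0111  0.0062 -0.0338]
331 281 [ 0.0112  0.0062 -0.0354]
331 282 [ 0.0111  0.0061 -0.0365]
331 283 [ 0.0109  0.0061 -0.0372]
331 284 [ 0.0112  0.006  -0.0392]
```

apply_moves:
  plan:
    - [[100,0.04,0,0.6,-0.003,-0.004,0],[100,0,0,0.4,0,0,0],[100,0,0,0,0,0,0],[100,0,0,0,0,0,0],[100,0,0,0,0,0,0],[100,0,0,0,0,0,0],[100,0,0,0,0,0,0],[100,0,0,0,0,0,0],[100,0,0,0,0,0,0],[100,0,0,0,0,0,0]]

```text
time_s: 7.47
tcp_pos: [0.4622, 0.0249, 0.0801]
ee_rot: [[0.973, -0.228, -0.023], [-0.228, -0.974, -0.012], [-0.019, 0.017, -1.0]]
wrist_force: [0.7, 0.3, 0.0]
gripper_width: 0.679
```

```bash
python3 - <<'E'
from h import *
np.set_printoptions(precision=4,suppress=True)
s,p,W=wcap();save(p,'w4.png');print(s['gripper_width'],s['tcp_pos'],s['ee_rot'][:,2])
T=(W-s['tcp_pos'])@s['ee_rot']
m=(p['depth']>0)&(T[...,2]<0)&(T[...,2]>-.07)
P=T[m];o=np.argsort(-P[:,2])[:2000:100];print(P[o])
m=(p['depth']>0)&(np.hypot(W[...,0]-.47,W[...,1]-.0275)<.03)&(W[...,2]>.042)&(W[...,2]<.06)
P=W[m];print(len(P),P.mean(0),(P.min(0)+P.max(0))/2,np.ptp(P,axis=0))
E
```

```text
0.6785986590934507 [0.4622 0.0249 0.0801] [-0.0226 -0.012  -0.9997]
[[ 0.1421 -0.0041 -0.    ]
 [ 0.1404 -0.0061 -0.0013]
 [ 0.1413 -0.007  -0.0025]
 [ 0.1388 -0.009  -0.0037]
 [ 0.1376 -0.0099 -0.0049]
 [ 0.1427 -0.0151 -0.0061]
 [ 0.139  -0.0141 -0.0072]
 [ 0.1327 -0.0166 -0.0083]
 [ 0.1358 -0.0178 -0.0094]
 [ 0.1343 -0.0173 -0.0104]
 [ 0.1393 -0.0213 -0.0114]
 [ 0.137  -0.0217 -0.0123]
 [ 0.1411 -0.0242 -0.0133]
 [ 0.1343 -0.0229 -0.0143]
 [ 0.1312 -0.0248 -0.0151]
 [ 0.1327 -0.0233 -0.0157]
 [ 0.1408 -0.0292 -0.0164]
 [ 0.1378 -0.0329 -0.0171]
 [ 0.1361 -0.031  -0.0177]
 [ 0.1405 -0.0302 -0.0183]]
1578 [0.4707 0.0269 0.0505] [0.4694 0.0271 0.0476] [0.0319 0.031  0.0111]
```

View pics/w4.png

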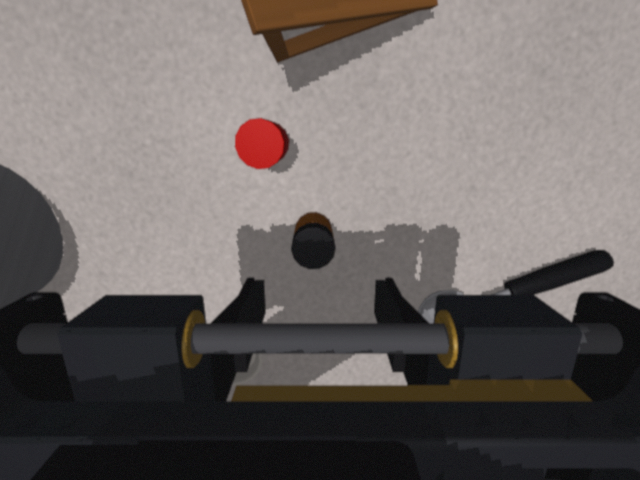

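apply_moves:
  plan:
    - [[100,0.33,0.09,0,0.012,-0.0226,0],[100,0,0,0,0,0,0],[100,0,0,0,0,0,0]]

```text
time_s: 7.77
tcp_pos: [0.4714, 0.0274, 0.0801]
ee_rot: [[0.974, -0.228, 0.003], [-0.228, -0.974, 0.001], [0.002, -0.002, -1.0]]
wrist_force: [-0.0, 0.2, -0.1]
gripper_width: 0.947
```

apply_moves:
  plan:
    - [[100,0,0,-0.6,0,0.003,0],[100,0,0,-0.6,0,0,0],[100,0,0,-0.6,0,0,0],[100,0,0,-0.2,0,0,0]]

```text
time_s: 8.1
tcp_pos: [0.4742, 0.0282, 0.0311]
ee_rot: [[0.974, -0.228, 0.008], [-0.228, -0.974, 0.004], [0.006, -0.006, -1.0]]
wrist_force: [-0.3, -0.7, 0.6]
gripper_width: 0.996
```

apply_moves:
  plan:
    - [[100,-0.15,-0.05,-0.6,-0.004,0.008,0],[100,0,0,-0.5,0,0,0],[100,-0.06,0,-0.45,0,0.003,0],[100,0,0,-0.2,0,0,0]]

```text
time_s: 8.43
tcp_pos: [0.4704, 0.0273, -0.0131]
ee_rot: [[0.974, -0.227, -0.001], [-0.227, -0.974, 0.001], [-0.001, -0.0, -1.0]]
wrist_force: [-1.2, -0.6, 0.0]
gripper_width: 0.997
```

apply_moves:
  plan:
    - [[0,0,0,-0.14,0,0,0],[0,0,0,0,0,0,0],[0,0,0,0,0,0,0]]

```text
time_s: 8.68
tcp_pos: [0.4708, 0.0273, -0.0169]
ee_rot: [[0.974, -0.227, -0.001], [-0.227, -0.974, 0.0], [-0.001, 0.0, -1.0]]
wrist_force: [0.7, 0.0, -0.3]
gripper_width: 0.851
```

apply_moves:
  plan:
    - [[0,0,0,0,0,0,0],[0,0,0,0,0,0,0]]

```text
time_s: 8.85
tcp_pos: [0.4719, 0.0276, -0.0158]
ee_rot: [[0.974, -0.226, 0.001], [-0.226, -0.974, 0.001], [0.001, -0.001, -1.0]]
wrist_force: [0.4, -0.4, 0.4]
gripper_width: 0.709
```

apply_moves:
  plan:
    - [[0,-0.05,0,-0.05,0,0,0],[0,0,0,0,0,0,0],[0,0,0,0,0,0,0]]

```text
time_s: 9.1
tcp_pos: [0.4715, 0.0281, -0.0158]
ee_rot: [[0.974, -0.226, 0.004], [-0.226, -0.974, 0.002], [0.004, -0.003, -1.0]]
wrist_force: [0.4, -0.0, -0.8]
gripper_width: 0.476
```

apply_moves:
  plan:
    - [[0,0,0,0,0,0,0],[0,0,0,0,0,0,0]]

```text
time_s: 9.27
tcp_pos: [0.4716, 0.0281, -0.0155]
ee_rot: [[0.974, -0.226, 0.005], [-0.226, -0.974, 0.002], [0.004, -0.003, -1.0]]
wrist_force: [1.0, 0.4, -0.6]
gripper_width: 0.346
```

apply_moves:
  plan:
    - [[0,0,0,0,-0.002,0.005,0],[0,0,0,0,0,0,0],[0,0,0,0,0,0,0]]

```text
time_s: 9.52
tcp_pos: [0.4714, 0.028, -0.0155]
ee_rot: [[0.974, -0.226, -0.001], [-0.226, -0.974, -0.0], [-0.001, 0.0, -1.0]]
wrist_force: [-1.1, -0.4, 0.6]
gripper_width: 0.348
```

apply_moves:
  plan:
    - [[0,0,0,0.4,0,0,0],[0,0,0,0.8,0,0,0],[0,0,0,0.8,0,0,0],[0,0,0,0.8,0,0,0],[0,0,0,0.8,0,0,0],[0,0,0,0.8,0,0,0],[0,0,0,0,0,0,0]]

```text
time_s: 10.1
tcp_pos: [0.4684, 0.0268, 0.0969]
ee_rot: [[0.974, -0.227, -0.009], [-0.227, -0.974, -0.003], [-0.008, 0.005, -1.0]]
wrist_force: [0.6, 0.8, -1.3]
gripper_width: 0.349
```

```bash
python3 - <<'E'
from h import *
np.set_printoptions(precision=4,suppress=True)
s,p,W=wcap();save(p,'w5.png');print(s['gripper_width'],s['tcp_pos'],s['ee_rot'][:,2],s['wrist_force'])
E
```

```text
0.34915945110154933 [0.4684 0.0268 0.0969] [-0.0086 -0.0032 -1.    ] [ 0.574   0.7992 -1.3363]
```

View pics/w5.png

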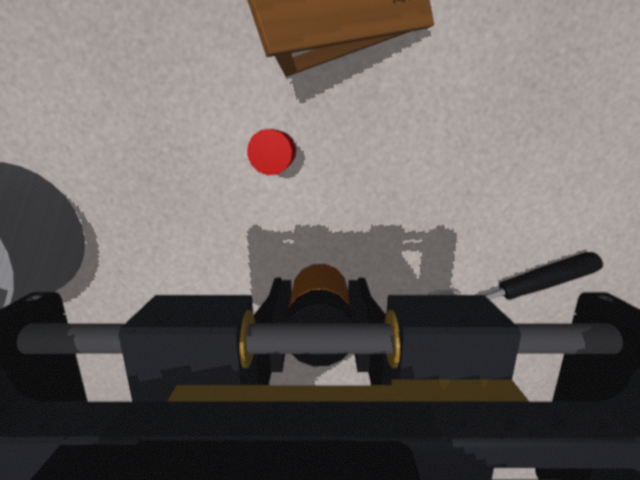

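apply_moves:
  plan:
    - [[0,0.2,0.6,0,0.003,-0.009,0],[0,0.22,0.95,0,0,0,0],[0,0.22,0.95,0,0,0,0],[0,0.22,0.95,0,0,0,0],[0,0.22,0.95,0,0,0,0],[0,0.22,0.95,0,0,0,0],[0,0.22,0.95,0,0,0,0],[0,0.22,0.95,0,0,0,0],[0,0.22,0.95,0,0,0,0],[0,0.22,0.95,0,0,0,0],[0,0.22,0.95,0,0,0,0],[0,0,0,0,0,0,0]]

```text
time_s: 11.15
tcp_pos: [0.5174, 0.2848, 0.0777]
ee_rot: [[0.971, -0.236, -0.029], [-0.237, -0.971, -0.013], [-0.025, 0.02, -0.999]]
wrist_force: [-0.3, -0.1, 0.2]
gripper_width: 0.343
```

```bash
python3 - <<'E'
from h import *
np.set_printoptions(precision=4,suppress=True)
s,p,W=wcap();save(p,'w6.png');print(s['gripper_width'],s['tcp_pos'],s['ee_rot'][:,2],s['joints'])
m=(p['depth']>0)&(np.hypot(W[...,0]-.53,W[...,1]-.293)<.09)&(W[...,2]>.068)&(W[...,2]<.085)&(np.hypot(W[...,0]-.53,W[...,1]-.293)>.05)
P=W[m];c,r=circ(P)
for _ in range(4):
    e=abs(np.hypot(*(P[:,:2]-c).T)-r);P=P[e<.004];c,r=circ(P)
print(len(P),c,r,P[:,2].mean())
E
```

```text
0.34348006398439024 [0.5174 0.2848 0.0777] [-0.0288 -0.0132 -0.9995] [ 44.1686  25.6574 -11.4837  -0.7461 -54.5738  32.5891]
3384 [0.5323 0.2925] 0.05897165099874437 0.07477873251019111
```

View pics/w6.png

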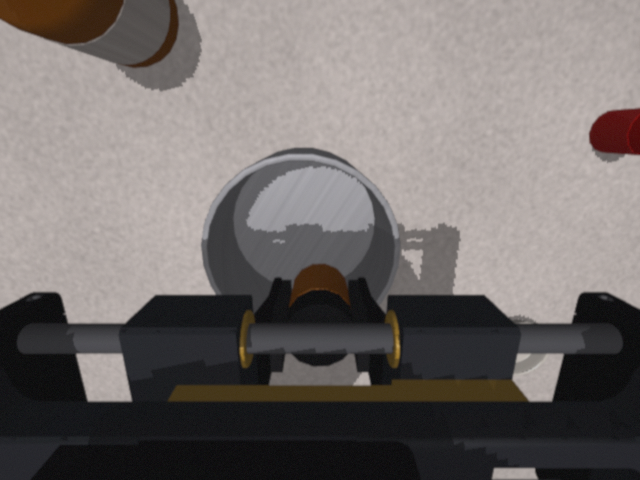

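apply_moves:
  plan:
    - [[0,0.6,0.31,0.2,0.013,-0.029,0],[0,0,0,0,0,0,0],[0,0,0,0,0,0,0]]

```text
time_s: 11.45
tcp_pos: [0.5302, 0.2887, 0.079]
ee_rot: [[0.971, -0.238, -0.006], [-0.238, -0.971, -0.005], [-0.004, 0.006, -1.0]]
wrist_force: [-1.0, 0.6, -0.1]
gripper_width: 0.351
```

apply_moves:
  plan:
    - [[0,0.1,0.15,-0.4,0.005,-0.006,0],[0,0,0,-0.5,0,0,0],[0,0,0,-0.5,0,0,0],[0,0,0,-0.5,0,0,0],[0,0,0,-0.4,0,0,0]]

```text
time_s: 11.87
tcp_pos: [0.5347, 0.2894, 0.0231]
ee_rot: [[0.97, -0.243, 0.006], [-0.243, -0.97, 0.005], [0.005, -0.006, -1.0]]
wrist_force: [-0.1, -0.3, -1.4]
gripper_width: 0.347
```

apply_moves:
  plan:
    - [[0,-0.08,0.1,-0.4,-0.005,0.006,0],[0,0,0,-0.3,0,0,0],[0,0,0,-0.2,0,0,0]]

```text
time_s: 12.12
tcp_pos: [0.532, 0.2899, -0.0017]
ee_rot: [[0.969, -0.246, -0.002], [-0.246, -0.969, -0.002], [-0.001, 0.002, -1.0]]
wrist_force: [0.3, -0.1, -0.7]
gripper_width: 0.347
```

apply_moves:
  plan:
    - [[0,0,0.05,-0.16,0.002,-0.002,0],[0,0,0,-0.08,0,0,0],[0,0,0,0,0,0,0]]

```text
time_s: 12.37
tcp_pos: [0.5317, 0.2908, -0.0094]
ee_rot: [[0.969, -0.246, -0.001], [-0.246, -0.969, -0.001], [-0.001, 0.001, -1.0]]
wrist_force: [0.9, -0.5, -0.3]
gripper_width: 0.349
```

apply_moves:
  plan:
    - [[0,0,0,-0.08,0,0,0],[0,0,0,0,0,0,0]]

```text
time_s: 12.53
tcp_pos: [0.5325, 0.2916, -0.01]
ee_rot: [[0.97, -0.245, 0.001], [-0.245, -0.97, 0.0], [0.001, -0.0, -1.0]]
wrist_force: [0.3, 0.1, -0.8]
gripper_width: 0.346
```

apply_moves:
  plan:
    - [[50,0,0,-0.02,0,0,0],[50,0,0,0,0,0,0],[50,0,0,0,0,0,0]]

```text
time_s: 12.78
tcp_pos: [0.5334, 0.2924, -0.0093]
ee_rot: [[0.97, -0.245, 0.004], [-0.245, -0.97, 0.002], [0.003, -0.003, -1.0]]
wrist_force: [-0.3, -0.5, 0.1]
gripper_width: 0.466
```

apply_moves:
  plan:
    - [[52,-0.05,-0.03,0,-0.002,0.004,0],[52,0,0,0.1,0,0,0],[52,0,0,0.3,0,0,0]]

```text
time_s: 13.03
tcp_pos: [0.5311, 0.2909, -0.0001]
ee_rot: [[0.97, -0.245, -0.003], [-0.245, -0.97, -0.002], [-0.002, 0.002, -1.0]]
wrist_force: [-0.2, -0.3, 0.3]
gripper_width: 0.513
```

apply_moves:
  plan:
    - [[52,0.04,0.03,0.4,0.002,-0.003,0],[52,0,0,0.5,0,0,0],[52,0,0,0.5,0,0,0]]

```text
time_s: 13.28
tcp_pos: [0.5317, 0.2911, 0.0367]
ee_rot: [[0.97, -0.245, -0.001], [-0.245, -0.97, -0.001], [-0.001, 0.002, -1.0]]
wrist_force: [0.6, -0.1, 0.4]
gripper_width: 0.519
```

apply_moves:
  plan:
    - [[52,0,0,0.8,0,0,0],[52,0,0,0.8,0,0,0],[52,0,0,0.8,0,0,0],[52,0,0,0.8,0,0,0],[52,0,0,0.8,0,0,0],[52,0,0,0.5,0,0,0]]

```text
time_s: 13.78
tcp_pos: [0.5319, 0.2907, 0.1611]
ee_rot: [[0.97, -0.245, 0.003], [-0.245, -0.97, 0.002], [0.003, -0.003, -1.0]]
wrist_force: [-0.8, 0.4, 0.4]
gripper_width: 0.521
```

```bash
python3 - <<'E'
from h import *
np.set_printoptions(precision=4,suppress=True)
s,p,W=wcap();save(p,'w7.png');print(s['gripper_width'],s['tcp_pos'],s['ee_rot'],s['joints'])
m=(p['depth']>0)&(np.hypot(W[...,0]-.53,W[...,1]-.293)<.09)&(W[...,2]>.07)&(W[...,2]<.08)&(np.hypot(W[...,0]-.53,W[...,1]-.293)>.05)
P=W[m];c,r=circ(P)
for _ in range(4):
    e=abs(np.hypot(*(P[:,:2]-c).T)-r);P=P[e<.003];c,r=circ(P)
print('jar',len(P),c,r,P[:,2].mean())
m=(p['depth']>0)&(np.hypot(W[...,0]-.53,W[...,1]-.293)<.045)&(W[...,2]>.045)&(W[...,2]<.065)&(p['pixels'].max(2)<60)
P=W[m];print('vial',len(P),P.mean(0),(P.min(0)+P.max(0))/2,np.ptp(P,axis=0))
E
```

```text
0.521017025815473 [0.5319 0.2907 0.1611] [[ 0.9696 -0.2448  0.0034]
 [-0.2448 -0.9696  0.0018]
 [ 0.0028 -0.0026 -1.    ]] [ 43.9802  21.4387  -5.2662   0.068  -63.0849  31.8177]
jar 2229 [0.5318 0.2928] 0.05931808865045573 0.07504025920807458
vial 876 [0.5324 0.2918 0.0555] [0.5315 0.2919 0.0516] [0.0306 0.0306 0.0131]
```

View pics/w7.png

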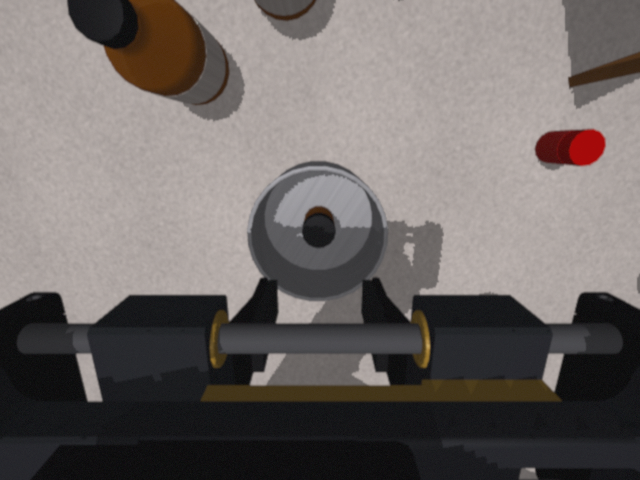

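apply_moves:
  plan:
    - [[70,0,-0.95,0.3,0,0,0.03],[70,0,-0.95,0.1,0,0,0.03],[70,0,-0.95,0.1,0,0,0.03],[70,0,-0.95,0.1,0,0,0.03],[70,0,-0.95,0.1,0,0,0.03],[70,0,-0.95,0.1,0,0,0.03],[70,0,-0.95,0.1,0,0,0.03],[70,0,-0.95,0,0,0,0.03],[70,0,-0.95,0,0,0,0.03],[70,0,-0.95,0,0,0,0.03],[70,0,-0.95,0,0,0,0.03],[70,0,-0.95,0,0,0,0.03]]

```text
time_s: 14.83
tcp_pos: [0.5319, -0.0009, 0.1982]
ee_rot: [[0.99, 0.139, 0.019], [0.139, -0.99, 0.02], [0.021, -0.017, -1.0]]
wrist_force: [-0.5, 0.0, -0.1]
gripper_width: 0.697
```

apply_moves:
  plan:
    - [[70,0,-0.95,0,0,0,0],[70,0,-0.95,0,0,0,0],[70,0,-0.95,0,0,0,0],[70,0,-0.95,0,0,0,0],[70,0,-0.95,0,0,0,0],[70,0,-0.95,0,0,0,0],[70,0,-0.95,0,0,0,0],[70,0,-0.95,0,0,0,0],[70,0,-0.95,0,0,0,0],[70,0,-0.95,0,0,0,0]]

```text
time_s: 15.67
tcp_pos: [0.5286, -0.2506, 0.2047]
ee_rot: [[0.99, 0.141, 0.028], [0.14, -0.99, 0.02], [0.03, -0.016, -0.999]]
wrist_force: [0.5, -0.4, -0.9]
gripper_width: 0.701
```

apply_moves:
  plan:
    - [[70,0.06,-0.87,0,0.098,0.0145,0.0],[70,0.06,-0.87,0,0.098,0.0145,0.0],[70,0.06,-0.87,0,0.098,0.0145,0.0],[70,0.06,-0.87,0,0.098,0.0145,0.0],[70,0.06,-0.87,0,0.098,0.0145,0.0],[70,0.06,-0.87,0,0.098,0.0145,0.0],[70,0,0,0,0,0,0]]

```text
time_s: 16.25
tcp_pos: [0.5332, -0.3889, 0.203]
ee_rot: [[0.992, 0.118, -0.053], [0.127, -0.793, 0.597], [0.028, -0.598, -0.801]]
wrist_force: [-1.0, 1.3, -5.2]
gripper_width: 0.702
```

```bash
cat > lid.py <<'E'
from h import *
import sys
np.set_printoptions(precision=4,suppress=True)
s,p,W=wcap();save(p,sys.argv[1]);R=s['ee_rot'];print(s['gripper_width'],s['tcp_pos'],s['joints']);print(R)
rgb=p['pixels'].astype(int);ok=p['depth']>0
n0=np.array([.058,-.567,.8215]);C0=np.array([.535,-.337,.063])
h=(W-C0)@n0;d=np.linalg.norm(W-C0-h[...,None]*n0,axis=2)
m=ok&(abs(h)<.012)&(d<.063)&(np.ptp(rgb,axis=2)<30)&(d>.02)
P=W[m]
for _ in range(4):
    mu=P.mean(0);n=np.linalg.svd(P-mu,full_matrices=False)[2][2];n*=np.sign(n[2]);e=abs((P-mu)@n);P=P[e<.004]
# rim
h=(W-mu)@n
m=ok&(abs(h)<.004)&(np.linalg.norm(W-C0,axis=2)<.075)&(np.ptp(rgb,axis=2)<30)
y=np.cross([0,0,1],n);y/=np.linalg.norm(y);x=np.cross(y,n)
Q=W[m];q=np.c_[(Q-mu)@x,(Q-mu)@y].astype(np.float32)
hull=cv2.convexHull(q)[:,0];c,r=circ(hull)
for _ in range(3):
    e=abs(np.hypot(*(hull-c).T)-r);hull=hull[e<max(.003,np.median(e))];c,r=circ(hull)
C=mu+c[0]*x+c[1]*y
print('n',n,'tilt',np.degrees(np.arccos(n[2])),'az',np.degrees(np.arctan2(n[1],n[0])),'C',C,'r',r,len(P),len(hull))
h=(W-C)@n;d=np.linalg.norm(W-C-h[...,None]*n,axis=2)
k=ok&(h>.03)&(h<.039)&(d<.028)&(rgb.max(2)<80);K=W[k]
if len(K)>10:
    q=np.c_[(K-C)@x,(K-C)@y].astype(np.float32);rc=cv2.minAreaRect(q);print('knob',len(K),rc,np.median(h[k]))
    KC=C+rc[0][0]*x+rc[0][1]*y
    print('axis from knob',KC)
else: KC=C
T=KC-.025*n; print('grasp TCP',T,'pre',KC+.02*n, 'delta in units to grasp',(T-s['tcp_pos'])/.025)
z=R[:,2];v=np.cross(z,-n);ang=np.arcsin(np.linalg.norm(v));print('tilt rotvec',v/np.linalg.norm(v)*ang)
xt=R[:,0];print('tool x vs lid y angle deg',np.degrees(np.arctan2(xt@np.cross(n,y),xt@y)),'lid y',y)
print('in tool frame offset of KC',(KC-s['tcp_pos'])@R)
E
python3 lid.py w8.png
```

```text
0.7017795465404295 [ 0.5332 -0.3889  0.203 ] [ -36.8686   42.2032   37.9152  -28.2545 -109.845   130.6901]
[[ 0.9916  0.1182 -0.0532]
 [ 0.1265 -0.7926  0.5965]
 [ 0.0283 -0.5982 -0.8008]]
n [ 0.057  -0.5716  0.8185] tilt 35.062483766482885 az -84.30676462763113 C [ 0.5346 -0.3374  0.0646] r 0.06463755919766166 10246 51
knob 621 ((-0.0002397056668996811, 0.0006308769807219505), (0.02307480201125145, 0.02407887764275074), 89.92192077636719) 0.033893885355450265
axis from knob [ 0.5352 -0.3371  0.0647]
grasp TCP [ 0.5337 -0.3228  0.0443] pre [ 0.5363 -0.3486  0.0811] delta in units to grasp [ 0.0205  2.6408 -6.3512]
tilt rotvec [-0.0305  0.0021  0.0036]
tool x vs lid y angle deg 2.2248893281278486 lid y [ 0.9951  0.0992 -0.    ]
in tool frame offset of KC [0.0045 0.042  0.1415]
```

View pics/w8.png

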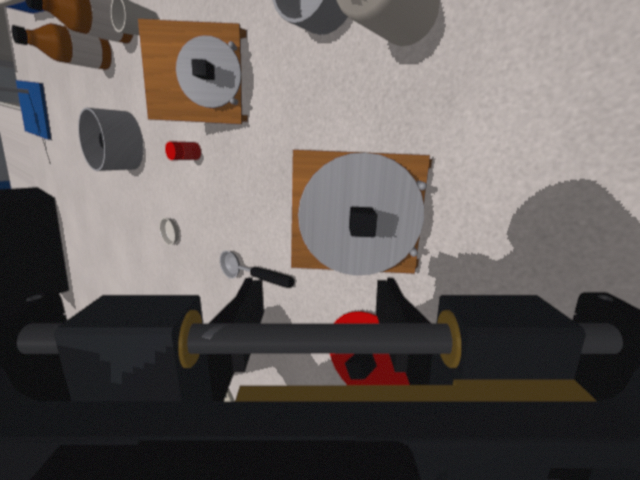

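apply_moves:
  plan:
    - [[70,0.31,-0.22,-0.5,-0.033,0.024,-0.028],[70,0,0,-0.7,0,0,0],[70,0,0,-0.7,0,0,0],[70,0,0,-0.2,0,0,0],[70,0,0,0,0,0,0]]

```text
time_s: 16.72
tcp_pos: [0.5414, -0.3932, 0.1535]
ee_rot: [[0.995, 0.084, -0.053], [0.099, -0.821, 0.562], [0.004, -0.564, -0.826]]
wrist_force: [-0.5, 0.4, -0.4]
gripper_width: 0.697
```

```bash
python3 lid.py w9.png
```

```text
0.6971987316944063 [ 0.5414 -0.3932  0.1535] [ -35.8781   43.6203   34.0665  -25.8387 -103.2947  130.7644]
[[ 0.9951  0.084  -0.053 ]
 [ 0.0992 -0.8213  0.5618]
 [ 0.0037 -0.5643 -0.8256]]
n [ 0.0573 -0.5715  0.8186] tilt 35.05418697074472 az -84.27219173025496 C [ 0.5347 -0.3373  0.0646] r 0.06457560287018947 12321 51
knob 746 ((-0.00019146129488945007, 0.0008332589641213417), (0.022794757038354874, 0.022746892645955086), 0.5689908266067505) 0.03385673111499762
axis from knob [ 0.5355 -0.3371  0.0648]
grasp TCP [ 0.5341 -0.3228  0.0443] pre [ 0.5366 -0.3485  0.0811] delta in units to grasp [-0.2917  2.8159 -4.3682]
tilt rotvec [0.0119 0.004  0.0019]
tool x vs lid y angle deg 0.0959566228597294 lid y [ 0.995   0.0998 -0.    ]
in tool frame offset of KC [-0.0006  0.0035  0.1051]
```

apply_moves:
  plan:
    - [[70,-0.05,0.4,-0.64,0.012,0.004,0.002],[70,-0.05,0.4,-0.64,0,0,0],[70,-0.05,0.4,-0.64,0,0,0],[70,-0.05,0.4,-0.64,0,0,0],[70,0,0,0,0,0,0]]

```text
time_s: 17.18
tcp_pos: [0.5393, -0.3523, 0.0999]
ee_rot: [[0.994, 0.095, -0.047], [0.105, -0.822, 0.56], [0.015, -0.562, -0.827]]
wrist_force: [-0.2, 0.4, -0.9]
gripper_width: 0.701
```

```bash
cat > off.py <<'E'
from h import *
np.set_printoptions(precision=4,suppress=True)
s=sense();R=s['ee_rot'];n=np.array([.0572,-.5715,.8186]);KC=np.array([.5353,-.3371,.0647])
d=s['tcp_pos']-KC;t=d@n;lat=d-t*n
print('t',t,'lat',lat,'lat in tool',lat@R);g=KC-.025*n
print('delta to grasp u',(g-s['tcp_pos'])/.025,'lat fix u',-lat/.025)
v=np.cross(R[:,2],-n);print('rot',v, s['wrist_force'],s['gripper_width'])
E
python3 off.py
```

```text
t 0.037708415386273966 lat [0.0018 0.0063 0.0043] lat in tool [ 0.0025 -0.0075 -0.0001]
delta to grasp u [-0.2166  1.1797 -2.2254] lat fix u [-0.0731 -0.2538 -0.1721]
rot [0.0143 0.0092 0.0054] [-0.2254  0.4088 -0.948 ] 0.7006126106016816
```

apply_moves:
  plan:
    - [[70,-0.1,0.05,-0.5,0.014,0.009,0.005],[70,-0.04,0.33,-0.52,0,0,0],[70,-0.04,0.33,-0.52,0,0,0],[70,0,0,0,0,0,0]]

```text
time_s: 17.52
tcp_pos: [0.5372, -0.3367, 0.0668]
ee_rot: [[0.994, 0.102, -0.051], [0.113, -0.817, 0.565], [0.016, -0.567, -0.823]]
wrist_force: [-0.5, 0.4, -1.5]
gripper_width: 0.7
```

```bash
python3 off.py
```

```text
t 0.001628047580680903 lat [0.0018 0.0013 0.0008] lat in tool [ 0.002  -0.0014 -0.    ]
delta to grasp u [-0.1348  0.5549 -0.9043] lat fix u [-0.0739 -0.0538 -0.0324]
rot [0.008  0.0053 0.0031] [-0.5114  0.4393 -1.5489] 0.6996800131977314
```

apply_moves:
  plan:
    - [[70,-0.09,0.22,-0.4,0.008,0.005,0.003],[70,-0.03,0.28,-0.42,0,0,0],[70,0,0,0,0,0,0]]

```text
time_s: 17.77
tcp_pos: [0.5356, -0.3265, 0.0481]
ee_rot: [[0.993, 0.104, -0.054], [0.116, -0.814, 0.569], [0.015, -0.571, -0.821]]
wrist_force: [-0.3, 0.8, -0.7]
gripper_width: 0.701
```

```bash
python3 off.py
```

```text
t -0.01965056933160348 lat [ 0.0014 -0.0006 -0.0005] lat in tool [0.0013 0.0009 0.    ]
delta to grasp u [-0.0685  0.1459 -0.1547] lat fix u [-0.0562  0.0236  0.0204]
rot [0.0034 0.0029 0.0018] [-0.3299  0.8059 -0.7449] 0.7006817499196338
```

apply_moves:
  plan:
    - [[70,-0.06,0.13,-0.14,0.002,0.013,-0.013],[0,0,0,0,0,0,0],[0,0,0,0,0,0,0]]

```text
time_s: 18.02
tcp_pos: [0.5346, -0.3249, 0.0456]
ee_rot: [[0.995, 0.085, -0.056], [0.102, -0.815, 0.57], [0.003, -0.573, -0.82]]
wrist_force: [-0.1, 0.3, -0.2]
gripper_width: 0.618
```

```bash
python3 off.py
```

```text
t -0.02264060846700687 lat [ 0.0006 -0.0008 -0.0006] lat in tool [0.0005 0.001  0.    ]
delta to grasp u [-0.03    0.085  -0.0538] lat fix u [-0.0246  0.0311  0.0234]
rot [0.002  0.0011 0.0006] [-0.132   0.2657 -0.2252] 0.6177413480433488
```

Excellent. Close on the knob, correcting drift as I go.

apply_moves:
  plan:
    - [[0,-0.02,0.02,0.0,0.002,0.001,0],[0,0,0,0,0,0,0],[0,0,0,0,0,0,0]]

```text
time_s: 18.27
tcp_pos: [0.5346, -0.3257, 0.0467]
ee_rot: [[0.995, 0.085, -0.055], [0.101, -0.815, 0.57], [0.004, -0.573, -0.82]]
wrist_force: [1.7, 0.0, 0.4]
gripper_width: 0.407
```

```bash
python3 off.py
```

```text
t -0.021305500451905306 lat [ 0.0005 -0.0008 -0.0006] lat in tool [0.0005 0.001  0.    ]
delta to grasp u [-0.03    0.1149 -0.0982] lat fix u [-0.0215  0.0304  0.0228]
rot [0.0014 0.0018 0.0011] [1.7419 0.0123 0.3515] 0.4067524636518413
```

apply_moves:
  plan:
    - [[0,-0.02,0.05,-0.03,0.001,0.002,0],[0,0,0,0,0,0,0],[0,0,0,0,0,0,0]]

```text
time_s: 18.52
tcp_pos: [0.5343, -0.3246, 0.0464]
ee_rot: [[0.995, 0.084, -0.056], [0.101, -0.815, 0.571], [0.002, -0.574, -0.819]]
wrist_force: [0.2, 0.4, -0.5]
gripper_width: 0.277
```

apply_moves:
  plan:
    - [[0,0,0,0,0,0,0],[0,0,0,0,0,0,0]]

```text
time_s: 18.68
tcp_pos: [0.5343, -0.3246, 0.0463]
ee_rot: [[0.995, 0.084, -0.056], [0.101, -0.815, 0.571], [0.002, -0.574, -0.819]]
wrist_force: [0.7, -0.1, -0.3]
gripper_width: 0.274
```

```bash
python3 off.py
```

```text
t -0.022242014034105428 lat [ 0.0002 -0.0003 -0.0002] lat in tool [0.0002 0.0003 0.    ]
delta to grasp u [-0.0155  0.0731 -0.0827] lat fix u [-0.0092  0.01    0.0076]
rot [0.0009 0.0009 0.0006] [ 0.7376 -0.07   -0.2891] 0.27441561917011553
```

apply_moves:
  plan:
    - [[0,0.02,-0.17,0.25,0,0,0],[0,0.03,-0.34,0.49,0,0,0],[0,0.03,-0.34,0.49,0,0,0],[0,0.03,-0.34,0.49,0,0,0],[0,0.03,-0.34,0.49,0,0,0],[0,0.03,-0.34,0.49,0,0,0],[0,0,0,0.9,0,0,0],[0,0,0,0.9,0,0,0],[0,0,0,0.9,0,0,0],[0,0,0,0,0,0,0]]

```text
time_s: 19.52
tcp_pos: [0.5357, -0.3753, 0.1801]
ee_rot: [[0.995, 0.073, -0.062], [0.096, -0.814, 0.573], [-0.009, -0.576, -0.817]]
wrist_force: [1.2, -0.6, -1.6]
gripper_width: 0.273
```

```bash
python3 - <<'E'
from h import *
s,p,W=wcap();save(p,'w10.png');print(s['tcp_pos'],s['gripper_width'],s['wrist_force'])
p=capture('scene');cv2.imwrite('pics/s10.png',cv2.resize(p['pixels'][80:320,60:380,::-1],None,fx=2,fy=2))
E
```

```text
[ 0.53573339 -0.37527915  0.18005367] 0.273156206030708 [ 1.23434042 -0.61144999 -1.63000968]
```

View pics/w10.png

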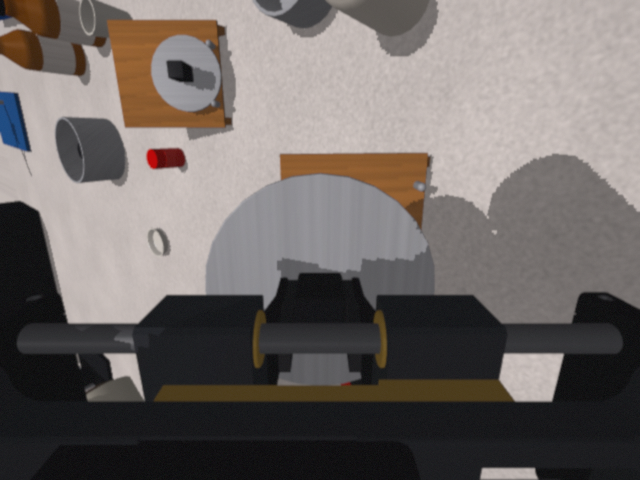

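View pics/s10.png

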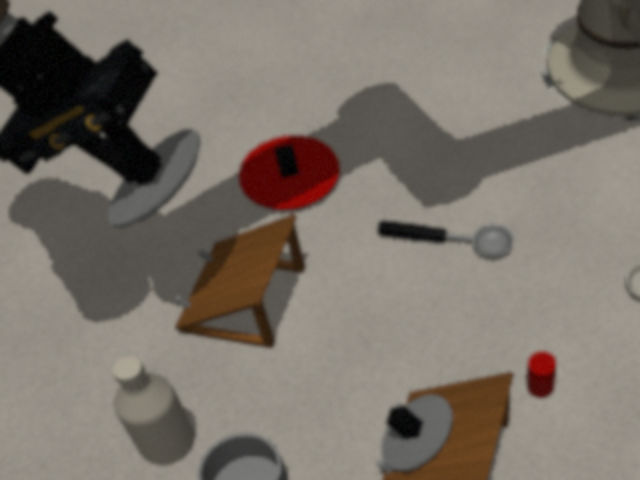

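apply_moves:
  plan:
    - [[0,0,0,0.2,-0.09,-0.01,0],[0,0,0,0.2,-0.1,-0.011,0],[0,0,0,0.2,-0.1,-0.011,0],[0,0,0,0.2,-0.1,-0.011,0],[0,0,0,0.2,-0.1,-0.011,0],[0,0,0,0.2,-0.08,-0.01,0],[0,0,0,0,0,0,0]]

```text
time_s: 20.2
tcp_pos: [0.5264, -0.3706, 0.182]
ee_rot: [[0.996, 0.08, -0.029], [0.081, -0.996, 0.046], [-0.025, -0.048, -0.999]]
wrist_force: [0.1, 0.5, -2.7]
gripper_width: 0.277
```

apply_moves:
  plan:
    - [[0,0,0.4,0,0,0,0],[0,0,0.7,0,0,0,0],[0,0,0.9,0,0,0,0],[0,0,0.9,0,0,0,0],[0,0,0.9,0,0,0,0],[0,0,0.9,0,0,0,0],[0,0,0.9,0,0,0,0],[0,0,0.9,0,0,0,0],[0,0,0.9,0,0,0,0],[0,0,0.9,0,0,0,0],[0,0,0.9,0,0,0,0],[0,0,0.9,0,0,0,0]]

```text
time_s: 21.2
tcp_pos: [0.5091, -0.1041, 0.1525]
ee_rot: [[0.994, 0.063, -0.086], [0.07, -0.994, 0.081], [-0.08, -0.087, -0.993]]
wrist_force: [0.5, -1.0, -3.1]
gripper_width: 0.274
```

apply_moves:
  plan:
    - [[0,0.2,0.5,0.6,-0.04,-0.045,0],[0,0.2,0.8,0.5,-0.04,-0.04,0],[0,0.15,0.85,0.4,0,-0.01,0],[0,0.1,0.85,0.2,0,-0.005,0],[0,0.1,0.85,0.1,0,-0.005,0],[0,0.05,0.85,0.1,0,-0.005,0],[0,0.05,0.85,0.1,0,-0.005,0],[0,0.05,0.85,0.1,0,-0.005,0]]

```text
time_s: 21.87
tcp_pos: [0.5201, 0.0626, 0.1885]
ee_rot: [[0.998, 0.058, -0.008], [0.058, -0.998, 0.004], [-0.008, -0.005, -1.0]]
wrist_force: [0.0, -0.3, -2.9]
gripper_width: 0.269
```

apply_moves:
  plan:
    - [[0,0.1,0.85,0.1,-0.005,-0.01,0],[0,0.1,0.85,0.1,0,-0.005,0],[0,0.1,0.85,0.1,0,-0.005,0],[0,0.1,0.85,0.1,0,-0.005,0],[0,0.1,0.85,0.1,0,-0.005,0],[0,0.1,0.85,0.1,0,-0.005,0],[0,0.1,0.85,0.1,0,-0.005,0],[0,0.1,0.85,0.1,0,-0.005,0],[0,0.05,0.85,0.1,0,0,0],[0,0,0.6,0,0,0,0],[0,0,0.2,0,0,0,0],[0,0,0,0,0,0,0]]

```text
time_s: 22.87
tcp_pos: [0.5281, 0.2807, 0.1838]
ee_rot: [[0.998, 0.052, -0.024], [0.051, -0.999, -0.017], [-0.025, 0.016, -1.0]]
wrist_force: [-0.2, -1.1, -3.9]
gripper_width: 0.269
```

apply_moves:
  plan:
    - [[0,0.15,0.48,0,0.017,-0.024,0],[0,0,0,0,0,0,0],[0,0,0,0,0,0,0]]

```text
time_s: 23.12
tcp_pos: [0.5302, 0.2896, 0.1801]
ee_rot: [[0.999, 0.049, -0.008], [0.049, -0.999, -0.005], [-0.008, 0.005, -1.0]]
wrist_force: [-0.6, 0.3, -3.4]
gripper_width: 0.276
```

```bash
cat > held.py <<'E'
from h import *
import sys
np.set_printoptions(precision=4,suppress=True)
s,p,W=wcap();save(p,sys.argv[1]);R=s['ee_rot'];print(s['tcp_pos'],R[:,2],s['wrist_force'],s['gripper_width'])
T=(W-s['tcp_pos'])@R;ok=p['depth']>0;rgb=p['pixels'].astype(int)
m=ok&(abs(T[...,2]+.022)<.012)&(np.hypot(T[...,0],T[...,1])<.075)&(np.hypot(T[...,0],T[...,1])>.02)&(rgb.max(2)>70)
P=T[m]
for _ in range(4):
    mu=P.mean(0);n=np.linalg.svd(P-mu,full_matrices=False)[2][2];n*=-np.sign(n[2]);e=abs((P-mu)@n);P=P[e<.003]
hull=cv2.convexHull(P[:,:2].astype(np.float32))[:,0];hull=hull[hull[:,0]>.0];c,r=circ(hull)
for _ in range(3):
    e=abs(np.hypot(*(hull-c).T)-r);hull=hull[e<max(.002,np.median(e))];c,r=circ(hull)
zc=mu[2]-((c-mu[:2])@n[:2])/n[2]
print('lid in tool: n',n,'centre',c,r,'z',zc,len(P),len(hull))
print('lid world n',R@n,'tilt deg',np.degrees(np.arccos((R@n)[2])),'top centre world',s['tcp_pos']+R@np.array([c[0],c[1],zc]),'axis-assumed',s['tcp_pos']+R@np.array([0,0,-.0222]))
d=np.hypot(W[...,0]-.5318,W[...,1]-.2928)
m=ok&(d<.075)&(d>.05)&(abs(W[...,2]-.075)<.005)
P=W[m]
if len(P)>50:
    c,r=circ(P)
    for _ in range(4):
        e=abs(np.hypot(*(P[:,:2]-c).T)-r);P=P[e<.003];c,r=circ(P)
    print('jar',len(P),c,r)
E
python3 held.py w11.png
```

```text
[0.5302 0.2896 0.1801] [-0.0082 -0.0051 -1.    ] [-0.6151  0.3114 -3.4295] 0.27643483557541493
lid in tool: n [ 0.0011  0.0009 -1.    ] centre [-0.0005  0.0002] 0.06462579550047072 z -0.022156529636403802 21853 37
lid world n [0.0093 0.0043 0.9999] tilt deg 0.5884335808026365 top centre world [0.5298 0.2895 0.2023] axis-assumed [0.5304 0.2898 0.2023]
jar 529 [0.5329 0.2931] 0.05835696262303242
```

View pics/w11.png

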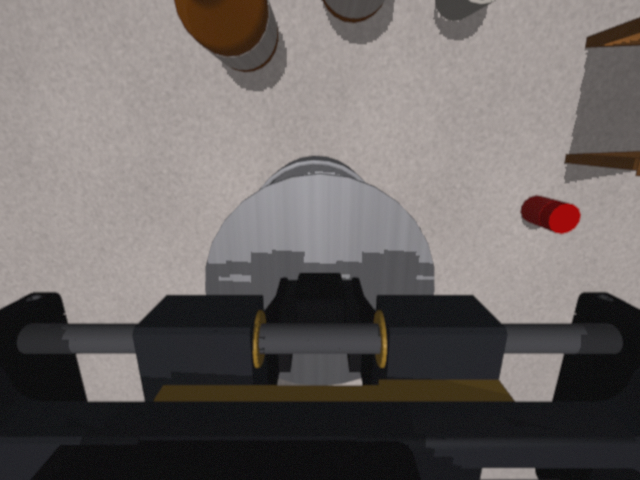

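apply_moves:
  plan:
    - [[0,0.08,0.13,-0.4,0.005,-0.008,0],[0,0,0,-0.5,0,0,0],[0,0,0,-0.5,0,0,0],[0,0,0,-0.5,0,0,0],[0,0,0,-0.5,0,0,0],[0,0,0,-0.4,0,0,0],[0,0,0,-0.2,0,0,0]]

```text
time_s: 23.75
tcp_pos: [0.5332, 0.2859, 0.1055]
ee_rot: [[0.999, 0.043, 0.0], [0.043, -0.999, 0.0], [0.0, -0.0, -1.0]]
wrist_force: [-0.9, 0.0, -3.4]
gripper_width: 0.273
```

apply_moves:
  plan:
    - [[0,-0.04,0.28,-0.3,0,0,0],[0,0,0.05,-0.3,0,0,0],[0,0,0,-0.2,0,0,0],[0,0,0,0,0,0,0]]

```text
time_s: 24.08
tcp_pos: [0.5323, 0.2938, 0.0834]
ee_rot: [[0.999, 0.041, -0.001], [0.041, -0.999, -0.001], [-0.001, 0.001, -1.0]]
wrist_force: [-1.1, 0.3, -4.0]
gripper_width: 0.274
```

```bash
python3 held.py w12.png
```

```text
[0.5323 0.2938 0.0834] [-0.0006 -0.0006 -1.    ] [-1.0602  0.2774 -3.9708] 0.2744086372149197
lid in tool: n [ 0.0012  0.0007 -1.    ] centre [-0.0006  0.0002] 0.06459801865430152 z -0.0221603189862922 21855 48
lid world n [ 0.0018 -0.      1.    ] tilt deg 0.10561615731053461 top centre world [0.5317 0.2935 0.1056] axis-assumed [0.5323 0.2938 0.1056]
```

View pics/w12.png

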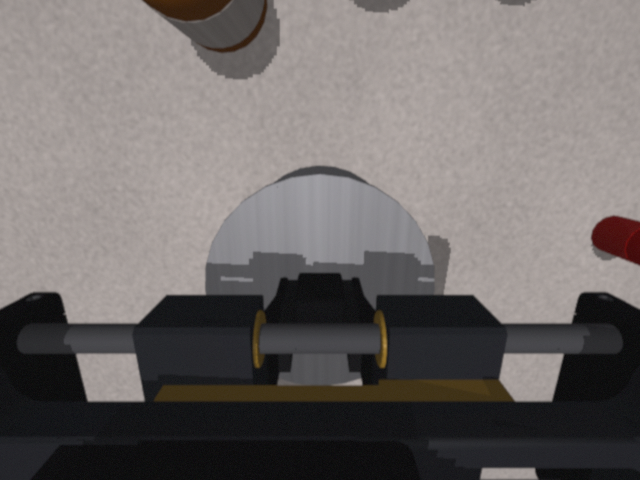

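apply_moves:
  plan:
    - [[0,0,-0.02,-0.2,0,0,0],[0,0,0,-0.2,0,0,0],[0,0,0,-0.1,0,0,0],[0,0,0,0,0,0,0]]

```text
time_s: 24.47
tcp_pos: [0.5334, 0.2943, 0.0718]
ee_rot: [[0.999, 0.042, 0.003], [0.042, -0.999, 0.002], [0.003, -0.001, -1.0]]
wrist_force: [-0.3, 1.1, -4.0]
gripper_width: 0.277
```

apply_moves:
  plan:
    - [[0,-0.05,-0.05,-0.16,-0.002,0.003,0],[0,0,0,-0.1,0,0,0],[0,0,0,0,0,0,0]]

```text
time_s: 24.72
tcp_pos: [0.5323, 0.293, 0.065]
ee_rot: [[0.999, 0.042, -0.0], [0.042, -0.999, -0.0], [-0.0, 0.0, -1.0]]
wrist_force: [-0.4, 0.1, -2.9]
gripper_width: 0.274
```

apply_moves:
  plan:
    - [[0,0,0,-0.12,0,0,0],[0,0,0,-0.06,0,0,0],[0,0,0,0,0,0,0]]

```text
time_s: 24.97
tcp_pos: [0.5324, 0.2931, 0.0601]
ee_rot: [[0.999, 0.042, 0.0], [0.042, -0.999, -0.0], [0.0, 0.0, -1.0]]
wrist_force: [-0.4, -0.1, -3.6]
gripper_width: 0.272
```

apply_moves:
  plan:
    - [[0,0,0,-0.07,0,0,0],[0,0,0,0,0,0,0]]

```text
time_s: 25.13
tcp_pos: [0.5328, 0.2934, 0.0588]
ee_rot: [[0.999, 0.043, 0.001], [0.043, -0.999, 0.001], [0.001, -0.0, -1.0]]
wrist_force: [0.2, 0.3, -3.0]
gripper_width: 0.272
```

apply_moves:
  plan:
    - [[0,-0.01,0,-0.06,-0.001,0.001,0],[0,0,0,0,0,0,0]]

```text
time_s: 25.3
tcp_pos: [0.5331, 0.2936, 0.059]
ee_rot: [[0.999, 0.043, 0.002], [0.043, -0.999, -0.0], [0.002, 0.0, -1.0]]
wrist_force: [-0.4, 0.2, -2.8]
gripper_width: 0.273
```

apply_moves:
  plan:
    - [[0,-0.03,-0.02,-0.08,0,0.002,0],[0,0,0,-0.02,0,0,0]]

```text
time_s: 25.47
tcp_pos: [0.5333, 0.2938, 0.0586]
ee_rot: [[0.999, 0.044, 0.002], [0.044, -0.999, 0.001], [0.002, -0.001, -1.0]]
wrist_force: [-1.3, -0.6, -0.6]
gripper_width: 0.271
```

apply_moves:
  plan:
    - [[60,0,0,0,0,0,0],[60,0,0,0,0,0,0]]

```text
time_s: 25.63
tcp_pos: [0.534, 0.2943, 0.0592]
ee_rot: [[0.999, 0.045, 0.004], [0.045, -0.999, 0.002], [0.004, -0.002, -1.0]]
wrist_force: [0.3, 0.4, 1.4]
gripper_width: 0.353
```

```bash
python3 held.py w13.png
```

```text
[0.534  0.2943 0.0592] [ 0.0041  0.0024 -1.    ] [0.2787 0.357  1.4383] 0.3526302092540302
lid in tool: n [ 0.0047 -0.0011 -1.    ] centre [-0.0013  0.0007] 0.06460724288798907 z -0.02163925859383158 21919 37
lid world n [ 0.0006 -0.0011  1.    ] tilt deg 0.07049137150064247 top centre world [0.5326 0.2935 0.0808] axis-assumed [0.5339 0.2942 0.0814]
jar 417 [0.5336 0.2928] 0.05803504783913241
```

apply_moves:
  plan:
    - [[60,-0.05,-0.04,0,-0.002,0.004,0],[60,0,0,0.05,0,0,0],[60,0,0,0.05,0,0,0]]

```text
time_s: 25.93
tcp_pos: [0.533, 0.2933, 0.0616]
ee_rot: [[0.999, 0.045, 0.0], [0.045, -0.999, 0.0], [0.0, -0.0, -1.0]]
wrist_force: [0.2, 0.1, 0.2]
gripper_width: 0.569
```

apply_moves:
  plan:
    - [[60,0,0,0.3,0,0,0],[60,0,0,0.5,0,0,0],[60,0,0,0.5,0,0,0]]

```text
time_s: 26.18
tcp_pos: [0.5315, 0.292, 0.0931]
ee_rot: [[0.999, 0.044, -0.005], [0.044, -0.999, -0.004], [-0.005, 0.003, -1.0]]
wrist_force: [-0.2, -1.5, 0.3]
gripper_width: 0.599
```

apply_moves:
  plan:
    - [[60,0,0,0.8,0,0,0],[60,0,0,0.8,0,0,0],[60,0,0,0.8,0,0,0],[60,-0.4,0,0.8,0,0,0],[60,-0.6,0,0.5,0,0,0],[60,-0.6,0,0.3,0,0,0],[60,-0.6,0,0,0,0,0],[60,-0.3,0,0,0,0,0],[60,0,0,0,0,0,0]]

```text
time_s: 26.93
tcp_pos: [0.4694, 0.2926, 0.2073]
ee_rot: [[0.999, 0.044, 0.006], [0.044, -0.999, 0.004], [0.006, -0.004, -1.0]]
wrist_force: [-0.9, 0.3, -0.2]
gripper_width: 0.598
```

```bash
cat > chk.py <<'E'
from h import *
np.set_printoptions(precision=4,suppress=True)
s,p,W=wcap();save(p,'w14.png');print(s['tcp_pos'],s['wrist_force'])
p2=capture('top');p3=capture('scene');save(p2,'t14.png');save(p3,'s14.png')
for nm,p,W in(('w',p,W),('top',p2,cloud(p2)),('scene',p3,cloud(p3))):
    ok=p['depth']>0;d=np.hypot(W[...,0]-.5325,W[...,1]-.293)
    m=ok&(d<.075)&(abs(W[...,2]-.08)<.006)&(p['pixels'].max(2)>60);P=W[m]
    mu=P.mean(0);n=np.linalg.svd(P-mu,full_matrices=False)[2][2];n*=np.sign(n[2])
    hull=cv2.convexHull(P[:,:2].astype(np.float32))[:,0];print(nm,len(P),'z',np.median(P[:,2]),'tilt',np.degrees(np.arccos(n[2])),cv2.minEnclosingCircle(hull))
E
python3 chk.py
```

```text
[0.4694 0.2926 0.2073] [-0.9447  0.3358 -0.2219]
w 14440 z 0.08084563806092408 tilt 0.06049970094097438 ((0.5322434902191162, 0.2934494614601135), 0.06505996733903885)
top 1111 z 0.0802165592784105 tilt 0.16133151814735752 ((0.5302544832229614, 0.2942761778831482), 0.06546051800251007)
scene 2441 z 0.07924549514620041 tilt 0.2064888555590228 ((0.5344679355621338, 0.29290303587913513), 0.06619805842638016)
```

View pics/w14.png

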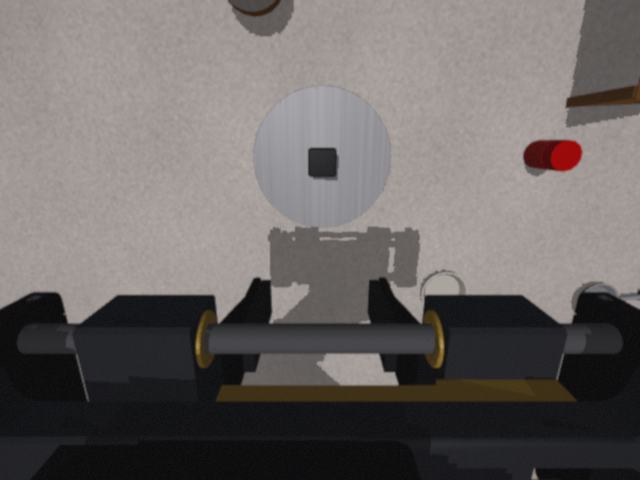

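View pics/s14.png

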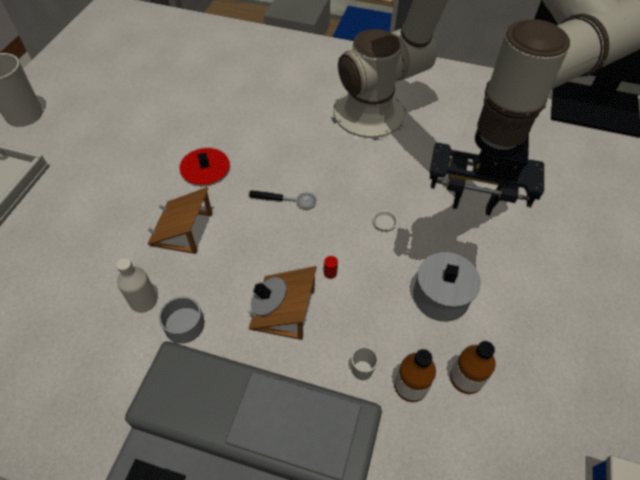

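The wrist view shows the lid flat on the jar, with its knob at (322,162). The scene view shows the closed jar at (447,285), an empty large rack, and everything else where it was. The gripper is clear of everything.

```bash
python3 -c "
from station import finish_job; print(finish_job())"
```

```text
the job is handed in; nothing more can be done
None
```

The vial is standing in the larger jar and the jar's lid is seated on it. I handed the job in at about 27 s of the 72 s allowed; no verdict was reported.

- **Vial:** after I let go, it stood upright near the jar's centre, with its top at about 55 mm. The lid now covers it, so I haven't seen it since.
- **Lid:** its top is at 79–81 mm across the three cameras, against 80 mm when fully seated, and it is level within 0.2°. It is centred within about 1 mm of the jar by the wrist camera. The top and scene cameras disagree with each other by about 4 mm in x, as they did all along.
- **Other objects:** the small lid, the red look-alikes and the bystanders look unmoved in the last picture. I did not measure their positions.
- **Failed first grasp:** my first try at the vial closed on nothing, just above it. The fingertips are about 30 mm behind the reported TCP, not 8 mm ahead of it as specified. I measured this with the wrist and scene cameras and used the corrected value for every later grasp and placing. The vial was not moved by that try.
- **Drift:** the arm drifted by a few millimetres while holding still and up to about 50 mm on long moves, so I corrected it as I went.

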